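# Stow the slide carton and three bottles in their fitted bench holders

## Robot

A 6-joint arm with a two-finger parallel gripper is mounted at the origin on a cart in front of the work surface, level with it; the furniture and walls round the work are solid. World frame = base frame: x ahead of the robot, y to its left, z up, the work surface at z = 0. Lengths are in m, angles in rad, forces in N, time in s.
With the tool pointing down it reaches from about 0.35 to 0.775 m from the base axis. Payload 7.3 kg.
Tool frame: the origin (TCP) lies midway between the tips of the shut fingers; the grasp point (between the pads) lies 19 mm behind it (robot.tcp_to_grasp is the distance from the TCP to the grasp point, in m); z points along the fingers, y is the line along which they close (so a half turn about z gives the same grasp; the last joint's range is limited). The gripper opens to 92 mm and grips with 3 to 60 N. Pads are 19 mm wide; open, the fingers measure 130 mm over their backs; the gripper's body (75 mm by 190 mm) begins 47 mm behind the grasp point.
Start: joints at [-1.482, 0.342, 1.524, -0, 1.275, -0.146], TCP at [0.122, -0.511, 0.227] pointing down, gripper open.
Joint ranges: [-2.53, 2.53], [-0.77, 2.02], [0.04, 2.7], [-1, 4.14], [0.28, 2.66], [-3.11, 3.11]. Speed limits (rad/s): [2.57, 2.57, 3.14, 3.14, 3.14, 3.14].

## Interface

Orientations are given as [roll, pitch, yaw] about the fixed x, y, z axes, in that order (R = Rz(yaw) Ry(pitch) Rx(roll)).
In Python, from cell import readout, cams, ticket, robot gives the robot as it stands. The module is installed in compiled form; this text tells all that it offers.
- The arm moves only by the tool jog_arm, never from a script. Its argument "plan" is a list of rows, each a list of 5 numbers: the shift along the world's x, y, z each as a share of 0.08 m, from -1 to 1, then the turn about the world's z as a share of 90 degrees, from -1 to 1, then the opening, from -1 (shut) to 1 (fully open). A call has 1 to 12 rows; each row is the pose to reach, as a shift and turn from the pose commanded when the call began; what a row does not reach only later rows make up. A row lasts 1/10 s, in which the tool goes at most 50 mm and 8.59 degrees, less where a joint would pass 70% of its speed; a pose out of reach is approached as far as the arm can. A call with a number of a shift or a turn outside -1 to 1 is refused whole. A call with a gripper value outside its range is refused whole. The fingers move at their own pace and stop on an object; "squeeze" is the grip in N (left out, the last holds). Time passes only in rows, so rows that repeat a pose let the fingers close. It gives the time, the measured TCP pose, the force, the opening and the grip force at its end, in the units of the state.
- readout.observe(): the state, without advancing time (a new reading comes with each control period).
- cams.read_camera(name): name is "scene" or "top" or "wrist"; returns the picture (400x640x3 uint8, blue, green, red); there is no depth.
- cams.calibration(name): a dict with "K" (3x3 intrinsics, pixels), "world_from_camera" (4x4, takes a point from camera to world coordinates). Camera axes: x right, y down, z forward; pixel columns grow to the right and rows downward; lengths in m; the calibration is good to about 2 mm. A picture is of the moment at which its call begins: read the wrist's pose just before it. calibration takes no time and is no camera call; for the wrist camera it gives the pose at the moment of the call.
- ticket.hand_in(): hands the job in; it is judged then, once.
The state is a dict: "time": time; "qpos": joint angles; "qvel": joint speeds; "joint_efforts": joint torques, N m; "tool_pos": TCP position; "tool_rot": TCP orientation; "contact_force": force on the tool from outside, world axes, zero at the start; "torque": the same for the moment, N m; "opening": finger opening in m; "grip_force": force on a finger pad.
Only numpy, scipy, OpenCV 4.12 (cv2) and the standard library are available. Lean on these libraries where they do the work, as an engineer would, in place of code of your own. Each camera call takes 0.05 s, during which the arm holds its last target. There are 200 camera calls.

## Task

Get the bench ready for work at the microscope: stand each of the three bottles upright in the weighted stand whose well is made for its girth (dropper bottle in the smallest, brown blue-capped bottle in the middle one, amber bottle in the largest), fully down on the well's floor, and lay the carton of slides flat in its rectangular tray. Set everything down rather than dropping it, and leave the sample cup and the porcelain crucible where they stand.

Things in the scene. Friction and masses are not known exactly. Their poses are not given: they have to be found in the camera images.
- dropper_bottle: small dropper bottle of immersion oil with a slim red rubber teat, the slimmest of the three bottles, 34 mm in diameter, 94 mm high, loose, standing upright on the worktop. Origin at the centre of its underside, z up its axis. The round body is straight from 0 to 43 mm up and tapers above; grip it about 46 mm up, so that the palm clears the teat.
- brown_bottle: small brown glass bottle with a blue screw cap and a red label, the middle one in girth, 41 mm in diameter, 84 mm high, loose, standing upright on the worktop. Origin at the centre of its underside, z up its axis. The body's axis lies 2 mm from the origin, toward the body's own +y. The round body is straight to 44 mm up and tapers above; grip it about 45 mm up.
- amber_bottle: amber glass bottle with a dark screw cap and a blue label, the stoutest of the three bottles, 53 mm in diameter, 102 mm high, loose, standing upright on the worktop. Origin at the centre of its underside, z up its axis. The round body is straight to 54 mm up and tapers above; grip it about 58 mm up, so that the palm clears the cap.
- slide_carton: flat carton of microscope slides, white and blue, 30 mm (own x) by 80 mm (own y) by 26 mm high, loose, lying on the worktop. Origin at the centre of its underside, z up. Grip it across the 30 mm at the middle of its length; either way round is the same.
- stand_small: the smallest of the three round weighted bottle stands, which differ only in size: a grey plastic well with a flared lip on a bright steel foot disc 74 mm across; it does not move. The well is 40 mm in inner diameter, flaring 8 mm wider at the lip, and fits the dropper bottle. Origin at the centre of the underside; the well's floor is 6 mm and its rim 25 mm above it; z up.
- stand_medium: the middle one of the three round weighted bottle stands, which differ only in size: a grey plastic well with a flared lip on a bright steel foot disc 82 mm across; it does not move. The well is 48 mm in inner diameter, flaring 8 mm wider at the lip, and fits the brown bottle with the blue cap. Origin at the centre of the underside; the well's floor is 6 mm and its rim 25 mm above it; z up.
- stand_large: the largest of the three round weighted bottle stands, which differ only in size: a grey plastic well with a flared lip on a bright steel foot disc 95 mm across; it does not move. The well is 61 mm in inner diameter, flaring 8 mm wider at the lip, and fits the amber bottle. Origin at the centre of the underside; the well's floor is 6 mm and its rim 25 mm above it; z up.
- carton_tray: rectangular open metal tray for the slide carton, 42 mm (own x) by 93 mm (own y); it does not move. Its pocket is 36 x 87 mm, long along own y; the end walls and corners rise to 18 mm, and the middle 59 mm of both long sides is cut away down to the floor so that fingers can reach the carton. Origin at the centre of the underside; the pocket's floor is 5 mm above it; z up.
- sample_cup: bystander: sample cup with a red screw lid, 66 mm in diameter, 64 mm high, loose, standing near the work. Origin at the centre of its underside, z up. Unlisted obstacles: microscope at the right, 0.38 m high (x 0.34 to 0.64, y -0.42 to -0.24); black lamp supply at the back left, 0.12 m high (x 0.59 to 0.82, y 0.16 to 0.40).
- crucible: bystander: white open porcelain crucible, 45 mm in diameter, 50 mm high, loose, standing near the work. Origin at the centre of its underside, z up. Unlisted obstacle: low wooden block of brass weights, 42 mm high with the weights (x 0.43 to 0.53, y -0.15 to -0.02).
Things that resemble listed ones, but are neither listed nor needed, are in the scene too. What is shaped like the brown_bottle but green is not meant.

How it is judged:
By the outcome, as a careful person would: the job done as asked, in the order asked, and still so for the second after the job is handed in, with the robot touching nothing.
It also fails if it takes over 104 s, if anything falls off the work surface, if the arm or the gripper's body presses on something with over 40 N, if the wrist force passes 120 N, or if a joint passes its speed limit or range.

## Working session

There is one attempt and no reset: what is moved stays moved. The work goes in short steps, Python scripts to look and compute and a tool call to move; the robot and the scene stay as the last step left them, time stands still between calls to the robot, and variables do not carry over. Pictures are saved under pics/ and viewed, at most 14 in all, crops included, and the job is handed in when it is done.

Besides the shell and the picture viewer there is one more tool, called after "Emit:" as a command line: name --pt "numbers of a row" for each row, then --argument value for the rest. jog_arm: Moves the arm, as the interface text tells. Shift numbers are shares of 0.08 m and turn numbers shares of 90 degrees, none past 1 either way. Its arguments: {"type":"object","properties":{"plan":{"type":"array"},"squeeze":{"type":"number"}},"required":["plan"]}

```bash
mkdir -p pics; python3 - <<'E'
from cell import readout,cams
import cv2
for n in("top","scene"):
    cv2.imwrite(f"pics/{n}0.png",cams.read_camera(n))
    c=cams.calibration(n);print(n,c["K"],c["world_from_camera"])
s=readout.observe();print(s["time"],s["tool_pos"],s["tool_rot"],s["opening"])
E
```

```text
top [[369.07361663   0.         316.6783522 ]
 [  0.         369.07361663 198.1238472 ]
 [  0.           0.           1.        ]] [[ 0.00123415 -0.98516316  0.17161591  0.41106247]
 [-0.99962532 -0.00590806 -0.02672661  0.10898478]
 [ 0.02734399 -0.17151863 -0.98480133  0.86142952]
 [ 0.          0.          0.          1.        ]]
scene [[401.6485685    0.         324.01650144]
 [  0.         401.6485685  202.10169303]
 [  0.           0.           1.        ]] [[-0.841411   -0.27536782  0.46497322  0.13515941]
 [-0.53992188  0.46440363 -0.70200686  0.7311554 ]
 [-0.02262516 -0.84172551 -0.53943144  0.53958306]
 [ 0.          0.          0.          1.        ]]
0.1 [ 0.12215055 -0.51022887  0.22611159] [-3.14024537e+00 -1.89884412e-04  2.34846394e-01] 0.09176546273183951
```

View pics/top0.png

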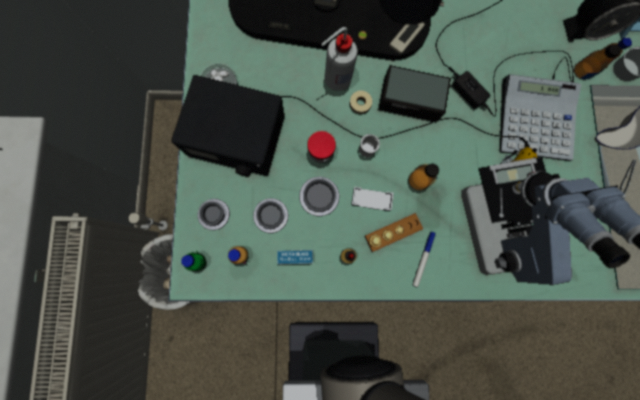

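View pics/scene0.png

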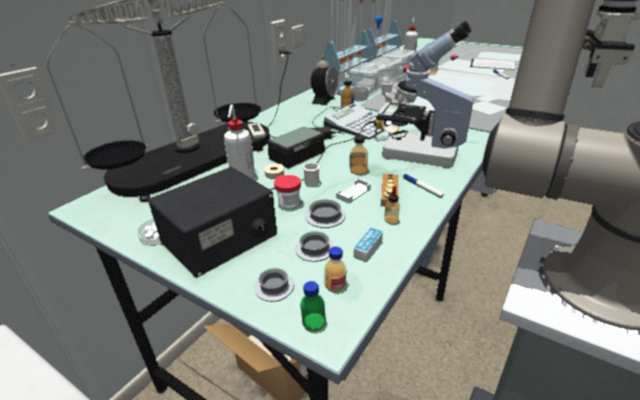

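Candidates in the top view:
- **Dropper bottle:** small brown bottle at (348,256).
- **Brown bottle:** blue cap at (238,256). The green look-alike at (194,262) is not meant.
- **Amber bottle:** (422,178). The far bottle at (598,62) is a look-alike.
- **Slide carton:** the blue/white box at (296,258).
- **Carton tray:** the white rectangle at (372,199), unless that is the carton.
- **Stands:** (213,213) small, (270,214) medium and (319,196) large.
- **Bystanders:** cup (321,146), crucible (370,146).

I'll check these in a close crop.

```bash
cat > h.py <<'E'
import numpy as np,cv2
from cell import readout,cams
def ray(cal,uv,z):
    uv=np.atleast_2d(np.asarray(uv,float));K=cal["K"];T=cal["world_from_camera"]
    d=(np.c_[uv,np.ones(len(uv))]@np.linalg.inv(K).T)@T[:3,:3].T
    o=T[:3,3];return o+d*((z-o[2])/d[:,2])[:,None]
def px(cal,P):
    T=np.linalg.inv(cal["world_from_camera"]);p=T[:3,:3]@np.asarray(P,float)+T[:3,3];q=cal["K"]@p;return q[:2]/q[2]
E
python3 - <<'E'
from h import *
im=cv2.imread("pics/top0.png");c=cams.calibration("top")
for n,uv,z in [("drop",(348,256),.05),("brown",(238,256),.05),("cart",(296,258),.026),("amber",(422,178),.05),("tray",(372,199),.01),("s",(213,214),.02),("m",(270,215),.02),("l",(319,196),.02),("cup",(321,146),.06),("cru",(370,146),.05),("green",(194,262),.08)]:
    print(n,ray(c,uv,z)[0].round(3))
cr=cv2.resize(im[125:275,175:445],None,fx=2.96,fy=2.96,interpolation=cv2.INTER_CUBIC)
cv2.imwrite("pics/topcrop.png",cr)
w=cams.calibration("wrist");print(w["K"],w["world_from_camera"].round(3))
E
```

```text
drop [0.425 0.019 0.05 ]
brown [0.425 0.257 0.05 ]
cart [0.421 0.132 0.026]
amber [ 0.6   -0.152  0.05 ]
tray [ 0.558 -0.044  0.01 ]
s [0.52  0.323 0.02 ]
m [0.518 0.193 0.02 ]
l [0.563 0.081 0.02 ]
cup [0.67  0.078 0.06 ]
cru [ 0.675 -0.035  0.05 ]
green [0.412 0.341 0.08 ]
[[286.77133417   0.         320.76206672]
 [  0.         286.77133417 203.11082445]
 [  0.           0.           1.        ]] [[ 0.232 -0.938 -0.256  0.191]
 [-0.973 -0.224 -0.06  -0.494]
 [-0.001  0.263 -0.965  0.383]
 [ 0.     0.     0.     1.   ]]
```

View pics/topcrop.png

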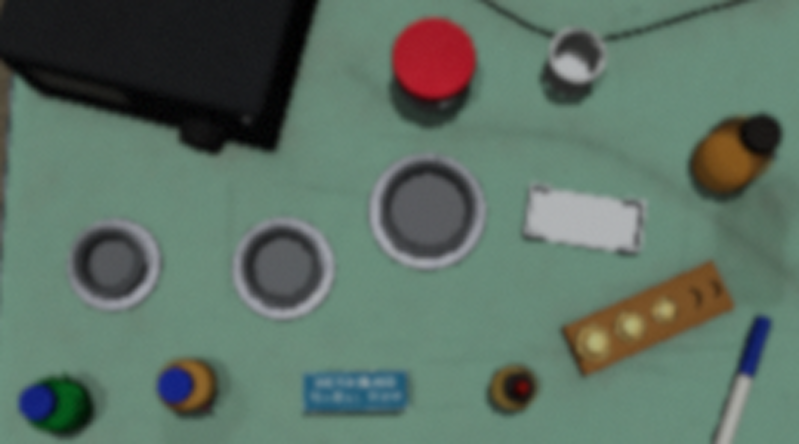

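The crop confirms the choice. Brown bottle with blue cap is at crop (187,385), the green one at (57,405), dropper at (512,388), carton at (357,393), amber at (727,155) and the tray at (585,217). The stands increase in size from left to right. Next I raise the arm and swing over, staying clear of the microscope.

Emit:
jog_arm --pt "0.1 0 1 0 1" --pt "0.3 0.3 1 0.05 1" --pt "0.6 0.9 1 0.05 1" --pt "0.6 0.9 1 0.05 1" --squeeze 15

```text
time: 0.5
tool_pos: [0.1718, -0.435, 0.3076]
tool_rot: [-3.141, -0.001, 0.316]
contact_force: [0.5, 0.5, -0.6]
opening: 0.092
grip_force: 0.0
```

Emit:
jog_arm --pt "0.3 0.5 0 0.05 1" --pt "0.6 1 0 0.05 1" --pt "0.6 1 0 0.05 1"

```text
time: 0.8
tool_pos: [0.2198, -0.3549, 0.3066]
tool_rot: [-3.14, -0.001, 0.396]
contact_force: [0.1, 0.6, 0.4]
opening: 0.0918
grip_force: 0.0
```

Emit:
jog_arm --pt "0.3 0.5 0 0.05 1" --pt "0.6 1 0 0.05 1" --pt "0.6 1 0 0.05 1"

```text
time: 1.1
tool_pos: [0.2677, -0.2754, 0.3066]
tool_rot: [-3.14, -0.001, 0.475]
contact_force: [-0.2, -0.5, -0.6]
opening: 0.0916
grip_force: 0.0
```

Emit:
jog_arm --pt "0.3 0.5 0 0.05 1" --pt "0.5 1 0 0.05 1" --pt "0.5 1 0 0.05 1"

```text
time: 1.4
tool_pos: [0.3071, -0.196, 0.3066]
tool_rot: [-3.141, -0.001, 0.553]
contact_force: [-0.9, -0.9, -0.5]
opening: 0.0919
grip_force: 0.0
```

Emit:
jog_arm --pt "0.3 0.5 0 0.05 1" --pt "0.5 1 0 0.05 1" --pt "0.5 1 0 0.05 1"

```text
time: 1.7
tool_pos: [0.3473, -0.1162, 0.3065]
tool_rot: [-3.141, -0.001, 0.632]
contact_force: [0.1, -0.3, 1.2]
opening: 0.0919
grip_force: 0.0
```

Emit:
jog_arm --pt "0.3 0.5 -0.3 0.05 1" --pt "0.5 1 -0.5 0.05 1" --pt "0.5 1 -0.5 0.05 1"

```text
time: 2.0
tool_pos: [0.3864, -0.0359, 0.2644]
tool_rot: [-3.137, 0.002, 0.711]
contact_force: [-0.3, -1.3, -0.0]
opening: 0.0921
grip_force: 0.0
```

Emit:
jog_arm --pt "0 0.5 -0.3 0.05 1" --pt "0 0.9 -0.6 0.05 1" --pt "0 0.9 -0.6 0.05 1" --pt "0 0.9 -0.6 0.05 1"

```text
time: 2.4
tool_pos: [0.3865, 0.0322, 0.2186]
tool_rot: [3.141, 0.001, 0.785]
contact_force: [0.5, 0.1, 0.8]
opening: 0.0919
grip_force: 0.0
```

```bash
cat >> h.py <<'E'
def snap(n,name):
    c=cams.calibration(n);im=cams.read_camera(n);cv2.imwrite(f"pics/{name}.png",im);np.savez(f"pics/{name}.npz",K=c["K"],world_from_camera=c["world_from_camera"]);return im,c
E
python3 -c "
from h import *
snap('wrist','w1')"
```

```text
(no output)
```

View pics/w1.png

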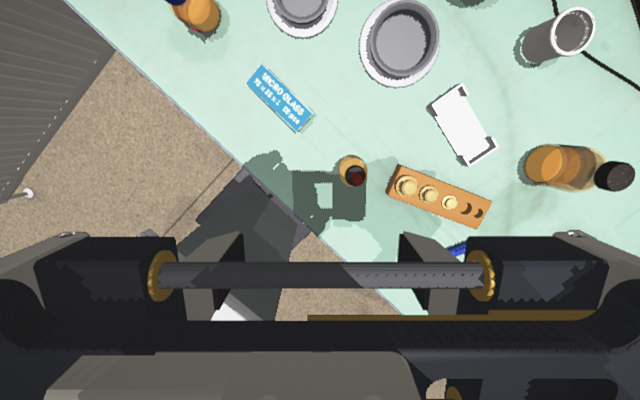

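```bash
cat >> h.py <<'E'
def load(name): return cv2.imread(f"pics/{name}.png"),dict(np.load(f"pics/{name}.npz"))
def blob(im,lo,hi,box,hsv=True):
    u0,v0,u1,v1=box;m=np.zeros(im.shape[:2],np.uint8)
    a=cv2.cvtColor(im,cv2.COLOR_BGR2HSV)
    m[v0:v1,u0:u1]=cv2.inRange(a,np.array(lo),np.array(hi))[v0:v1,u0:u1]
    cs,_=cv2.findContours(m,cv2.RETR_EXTERNAL,cv2.CHAIN_APPROX_NONE)
    return max(cs,key=cv2.contourArea)[:,0,:].astype(np.float32) if cs else None
def cen(c): m=cv2.moments(c);return np.array([m["m10"],m["m01"]])/m["m00"]
def circ(cal,c,z): # plane circle through silhouette pts (ellipse fit on the plane)
    p=ray(cal,c,z)[:,:2];e=cv2.fitEllipse(((p)*1000).astype(np.float32));return np.array(e[0]).round(1),np.array(e[1]).round(1),round(e[2])
E
python3 - <<'E'
from h import *
im,c=load("w1")
hs=cv2.cvtColor(im,cv2.COLOR_BGR2HSV)
for p in [(353,163),(355,177),(270,90),(460,125),(400,50),(372,30),(432,60),(548,160),(430,300-200),(340,90)]: print(p,hs[p[1],p[0]])
b=blob(im,(0,60,20),(30,255,255),(330,145,380,195));print("drop",cen(b),circ(c,b,.04),circ(c,b,.0))
r=blob(im,(0,100,20),(9,255,200),(330,145,380,195));
if r is not None: print("teat",cen(r),ray(c,cen(r),.085))
b=blob(im,(90,90,60),(115,255,255),(230,55,325,140));q=cv2.minAreaRect((ray(c,b,.026)[:,:2]*1000).astype(np.float32));print("cart",q)
b=blob(im,(0,0,200),(180,40,255),(415,75,505,175));q=cv2.minAreaRect((ray(c,b,.005)[:,:2]*1000).astype(np.float32));print("tray",q)
b=blob(im,(0,0,100),(180,32,255),(355,0,442,90));print("large",cen(b),circ(c,b,.004))
print(c["world_from_camera"].round(3))
E
```

```text
(353, 163) [ 19 137 221]
(355, 177) [  0 157  78]
(270, 90) [ 99 132 219]
(460, 125) [  0   0 247]
(400, 50) [130   4 176]
(372, 30) [120   6 161]
(432, 60) [126   5 238]
(548, 160) [ 16 168 211]
(430, 100) [ 76  28 236]
(340, 90) [ 74  25 234]
drop [352.37678975 170.85631751] (array([425.3,  18. ]), array([32.5, 36.6]), 168) (array([424. ,  10.3]), array([36.4, 40.9]), 168)
teat [356.32482993 178.17517007] [[0.42456585 0.01841824 0.085     ]]
cart ((423.2056884765625, 136.1289520263672), (27.682167053222656, 77.11933898925781), 2.058058023452759)
tray ((558.8366088867188, -44.66943359375), (129.92300415039062, 115.82106018066406), 49.91695022583008)
large [397.55187843  45.193647  ] (array([561.7,  79.4]), array([107.3, 120.9]), 23)
[[ 0.706 -0.683 -0.187  0.436]
 [-0.708 -0.681 -0.188  0.082]
 [ 0.001  0.265 -0.964  0.376]
 [ 0.     0.     0.     1.   ]]
```

The wrist view shows the dropper at (353,171) with the weights block right beside it at (390,165). I turn the fingers away from the block before going down.

Emit:
jog_arm --pt "0.24 -0.09 0 -0.1 1" --pt "0.48 -0.18 0 -0.2 1" --pt "0.48 -0.18 -0.2 -0.3 0.6" --pt "0.48 -0.18 -0.4 -0.4 0.6" --pt "0.48 -0.18 -0.6 -0.5 0.6" --pt "0.48 -0.18 -0.8 -0.6 0.6" --pt "0.48 -0.18 -0.8 -0.7 0.6" --pt "0.48 -0.18 -0.8 -0.72 0.6"

```text
time: 3.25
tool_pos: [0.4254, 0.0169, 0.1551]
tool_rot: [3.141, -0.001, -0.354]
contact_force: [-0.4, 0.3, 0.2]
opening: 0.0733
grip_force: 0.0
```

```bash
python3 - <<'E'
from h import *
im,c=snap('wrist','w2')
print(readout.observe()["tool_pos"],px(c,(.425,.018,.05)),px(c,(.425,.018,.09)),px(c,(.425,.018,0)))
E
```

```text
[0.42558166 0.01686285 0.15540457] [319.21887721 202.93853559] [318.95824919 215.80627313] [319.45633016 191.21499795]
```

View pics/w2.png

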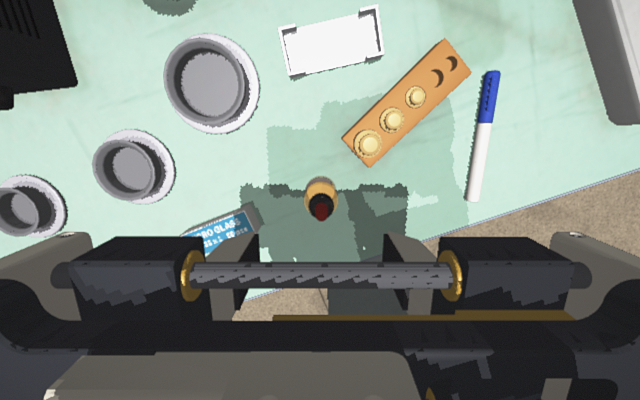

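```bash
cat >> h.py <<'E'
def stand(im,c,box,z=.003):
    b=blob(im,(0,0,75),(180,14,255),box);b=cv2.convexHull(b)[:,0,:];return circ(c,b,z)
E
python3 - <<'E'
from h import *
im,c=load("w2")
hs=cv2.cvtColor(im,cv2.COLOR_BGR2HSV)
for u in range(84,182,4): print(u,hs[167,u],end=" ")
print()
for n,b in (("l",(158,28,265,138)),("m",(86,122,180,208)),("s",(0,168,72,242))):
    print(n,stand(im,c,b,.0),stand(im,c,b,.004))
b=blob(im,(0,0,225),(180,10,255),(270,0,390,80));q=cv2.minAreaRect((ray(c,b,.012)[:,:2]*1000).astype(np.float32));print("tray",q,b.min(0),b.max(0))
E
```

```text
84 [ 74  29 231] 88 [ 74  25 232] 92 [ 77  24 193] 96 [128   8 124] 100 [130   7 116] 104 [105   9  59] 108 [120   5  54] 112 [120   4  65] 116 [120   8 162] 120 [120   6 160] 124 [128   6 161] 128 [126   8 161] 132 [130   9 163] 136 [128   6 161] 140 [120   6 162] 144 [126   8 162] 148 [128   6 163] 152 [128   6 177] 156 [120   5  53] 160 [90  5 54] 164 [124  10 196] 168 [130   3 242] 172 [135   6 239] 176 [ 75  40 233] 180 [ 76  26 236] 
l (array([566.4,  82.1]), array([94.5, 96.4]), 129) (array([565.5,  80.9]), array([93.3, 95.2]), 129)
m (array([519.7, 199. ]), array([81. , 89.9]), 170) (array([519.4, 196.4]), array([79.9, 88.7]), 170)
s (array([521.3, 336.1]), array([73.5, 89.2]), 2) (array([520.9, 331.7]), array([72.6, 88. ]), 2)
tray ((558.9823608398438, -44.04330062866211), (94.729736328125, 44.886436462402344), 81.3367691040039) [278.   4.] [384.  74.]
```

Emit:
jog_arm --pt "0 0 -0.5 0 0.6" --pt "0 0 -1 0 0.6" --pt "0 0 -1 0 0.6"

```text
time: 3.6
tool_pos: [0.4223, 0.0178, 0.072]
tool_rot: [3.14, 0.007, -0.347]
contact_force: [-0.5, -0.8, 0.0]
opening: 0.0735
grip_force: 0.0
```

Emit:
jog_arm --pt "0 0.01 -0.3 0 0.6" --pt "0 0.01 -0.6 0 0.6" --pt "0 0.01 -0.6 0 0.6" --pt "0 0.01 -0.6 0 -1" --pt "0 0.01 -0.6 0 -1" --pt "0 0.01 -0.6 0 -1" --pt "0 0.01 -0.6 0 -1" --pt "0 0.01 -0.6 0 -1"

```text
time: 4.4
tool_pos: [0.4248, 0.0198, 0.0272]
tool_rot: [-3.142, -0.001, -0.346]
contact_force: [-0.2, -0.4, 0.9]
opening: 0.0382
grip_force: 0.5
```

Emit:
jog_arm --pt "0 0 0 0 -1" --pt "0 0 0 0 -1" --pt "0 0 0 0 -1" --pt "0 0 0.3 0 -1"

```text
time: 4.8
tool_pos: [0.4226, 0.02, 0.0491]
tool_rot: [3.14, 0.006, -0.347]
contact_force: [-0.5, -0.0, -0.2]
opening: 0.033
grip_force: 14.9
```

Emit:
jog_arm --pt "0 0 0.5 0 -1" --pt "0 0 1 0.08 -1" --pt "0.2 0.4 1 0.16 -1" --pt "0.4 0.8 1 0.24 -1" --pt "0.4 1 1 0.32 -1"

```text
time: 5.3
tool_pos: [0.4581, 0.1016, 0.131]
tool_rot: [-3.141, -0.002, 0.162]
contact_force: [-0.0, -0.4, -0.2]
opening: 0.033
grip_force: 14.9
```

Emit:
jog_arm --pt "0.2 0.4 0.3 0.08 -1" --pt "0.4 0.8 0.5 0.16 -1" --pt "0.4 1 0.5 0.24 -1" --pt "0.4 1 0.5 0.3 -1"

```text
time: 5.7
tool_pos: [0.4886, 0.182, 0.1707]
tool_rot: [-3.141, -0.001, 0.635]
contact_force: [0.2, -0.5, -0.7]
opening: 0.0331
grip_force: 14.9
```

Emit:
jog_arm --pt "0 0.5 0 0 -1" --pt "0 1 0 0 -1" --pt "0 1 0 0 -1" --pt "0 1 0 0 -1"

```text
time: 6.1
tool_pos: [0.4879, 0.2602, 0.17]
tool_rot: [-3.142, 0.002, 0.63]
contact_force: [0.5, -0.5, -1.1]
opening: 0.033
grip_force: 14.9
```

```bash
python3 - <<'E'
from h import *
s=readout.observe();im,c=snap('wrist','w3')
print(s["tool_pos"],s["tool_rot"],s["opening"],s["grip_force"],px(c,(.521,.326,.0)))
E
```

```text
[0.48793835 0.26023539 0.17000728] [-3.14155005e+00  1.57038718e-03  6.29552829e-01] 0.03300035879511382 14.923840323026525 [290.10730402 129.08106269]
```

View pics/w3.png

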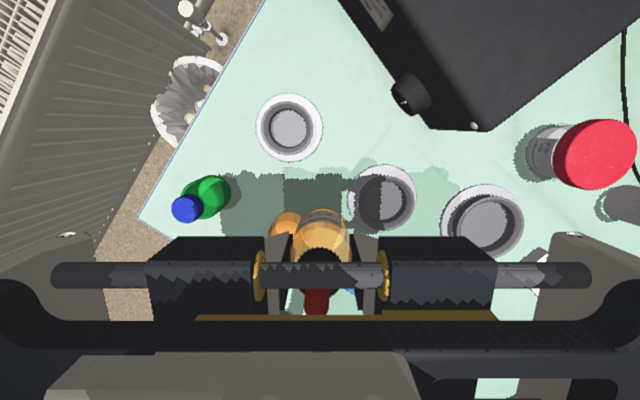

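```bash
python3 - <<'E'
from h import *
im,c=load("w3")
for z in(0,.004): print(stand(im,c,(250,85,328,168),z))
# rim outer: dark wall + floor
b=blob(im,(0,0,20),(180,40,205),(255,90,325,165));
for z in(.006,.025):print("well",circ(c,b,z))
x=readout.observe()
for z in(.143,.186,.237):print(px(c,(x["tool_pos"][0],x["tool_pos"][1],z)))
E
```

```text
(array([521.1, 327.9]), array([73.6, 73.9]), 63)
(array([521.4, 327.6]), array([72.7, 73. ]), 63)
well (array([519.8, 329. ]), array([55.8, 56.1]), 6)
well (array([521.3, 327.4]), array([52.5, 52.8]), 6)
[321.78632589 231.60864219]
[322.1265793  260.33612164]
[322.87581237 323.59361386]
```

Small stand at (289,128) is measured at (0.521, 0.328). The bottle sits centred in the fingers. I align above the stand with yaw at about 0 to stay clear of the lamp box's knob, then lower.

Emit:
jog_arm --pt "0.2 0.4 0 -0.08 -1" --pt "0.42 0.84 0 -0.16 -1" --pt "0.42 0.84 0 -0.24 -1" --pt "0.42 0.84 -0.3 -0.32 -1" --pt "0.42 0.84 -0.6 -0.4 -1" --pt "0.42 0.84 -0.9 -0.4 -1" --pt "0.42 0.84 -0.9 -0.4 -1"

```text
time: 6.85
tool_pos: [0.5204, 0.3246, 0.0953]
tool_rot: [3.138, 0.007, -0.002]
contact_force: [-0.9, -0.4, -0.2]
opening: 0.0331
grip_force: 14.9
```

Emit:
jog_arm --pt "0 0 -0.2 0 -1" --pt "0 0 -0.4 0 -1" --pt "0 0 -0.5 0 -1" --pt "0 0 -0.6 0 -1" --pt "0 0 -0.6 0 -1"

```text
time: 7.35
tool_pos: [0.5221, 0.3266, 0.0504]
tool_rot: [3.141, 0.001, -0.001]
contact_force: [-0.3, -0.7, -1.3]
opening: 0.0329
grip_force: 14.9
```

Emit:
jog_arm --pt "0 0 -0.06 0 -1" --pt "0 0 -0.12 0 -1" --pt "0 0 -0.17 0 -1" --pt "0 0 -0.19 0 -1" --pt "0 0 -0.2 0 -1"

```text
time: 7.85
tool_pos: [0.5208, 0.3278, 0.0372]
tool_rot: [-3.141, 0.001, -0.0]
contact_force: [-12.1, 0.4, 18.8]
opening: 0.0328
grip_force: 15.1
```

Emit:
jog_arm --pt "0 0 -0.01 0 -1" --pt "0 0 -0.02 0 -1" --pt "0 0 -0.02 0 -1"

```text
time: 8.15
tool_pos: [0.521, 0.3275, 0.0339]
tool_rot: [-3.141, 0.001, -0.0]
contact_force: [-6.4, 0.9, 1.5]
opening: 0.0329
grip_force: 15.0
```

Emit:
jog_arm --pt "-0.02 0 0 0 -1" --pt "-0.025 0 -0.01 0 -1" --pt "-0.025 0 -0.02 0 -1" --pt "-0.025 0 -0.02 0 -1"

```text
time: 8.55
tool_pos: [0.5202, 0.327, 0.0313]
tool_rot: [3.142, 0.0, -0.001]
contact_force: [-1.6, 1.0, 0.9]
opening: 0.033
grip_force: 15.0
```

Emit:
jog_arm --pt "-0.01 0 -0.012 0 -1" --pt "-0.01 0 -0.025 0 -1" --pt "-0.01 0 -0.025 0 -1"

```text
time: 8.85
tool_pos: [0.5201, 0.3269, 0.0301]
tool_rot: [-3.141, -0.002, -0.001]
contact_force: [-0.3, 0.1, 4.0]
opening: 0.0331
grip_force: 15.0
```

Emit:
jog_arm --pt "0 0 -0.012 0 -1" --pt "0 0 -0.025 0 -1" --pt "0 0 -0.025 0 -1"

```text
time: 9.15
tool_pos: [0.5213, 0.327, 0.0294]
tool_rot: [-3.141, -0.004, -0.001]
contact_force: [-0.6, -1.7, 11.6]
opening: 0.0328
grip_force: 15.0
```

Floor contact. Release, rise and move toward the brown bottle.

Emit:
jog_arm --pt "0 0 0.015 0 -1" --pt "0 0 0.015 0 0" --pt "0 0 0.015 0 0.2" --pt "0 0 0.015 0 0.2" --pt "0 0 0.015 0 0.2" --pt "0 0 0.4 0 0.2" --pt "0 0 0.8 0 0.3" --pt "0 0 1 0 0.4"

```text
time: 9.95
tool_pos: [0.5203, 0.3275, 0.1101]
tool_rot: [-3.14, -0.003, -0.001]
contact_force: [0.3, 0.3, -0.5]
opening: 0.0626
grip_force: 0.0
```

Emit:
jog_arm --pt "-0.2 -0.2 1 0 0.5" --pt "-0.6 -0.6 1 0 0.5" --pt "-1 -0.9 1 0 0.5" --pt "-1 -0.9 1 0 0.5"

```text
time: 10.35
tool_pos: [0.434, 0.252, 0.1876]
tool_rot: [3.139, 0.005, -0.001]
contact_force: [-0.4, 0.1, 0.8]
opening: 0.0692
grip_force: 0.0
```

```bash
python3 - <<'E'
from h import *
s=readout.observe();im,c=snap('wrist','w4')
print(s["time"],s["tool_pos"],s["tool_rot"],s["opening"],px(c,(.521,.327,.1)))
E
```

```text
10.35 [0.43395438 0.25201153 0.1876459 ] [ 3.13916239e+00  4.84272327e-03 -1.37143331e-03] 0.06917487819395289 [226.88535078 103.1832254 ]
```

View pics/w4.png

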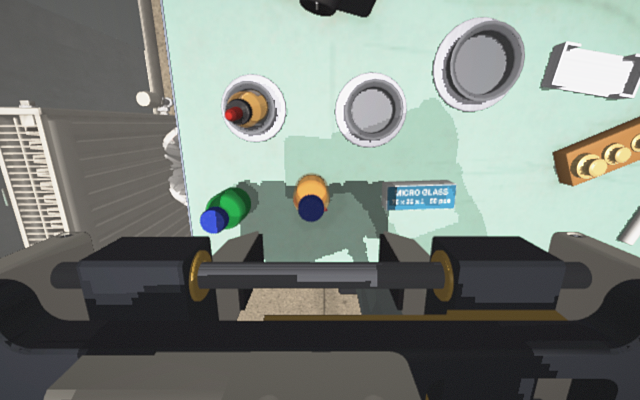

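The dropper is upright in the small stand at (245,110). The brown bottle is at (312,195) with its cap at (311,208), the medium stand at (370,110), the large at (480,63) and the carton at (420,197).

```bash
python3 - <<'E'
from h import *
im,c=load("w4")
b=blob(im,(5,80,60),(30,255,255),(280,160,345,225));print("body",circ(c,b,.044),circ(c,b,0),b.min(0),b.max(0))
r=blob(im,(105,100,20),(130,255,255),(290,180,340,232));print("cap",circ(c,r,.084),circ(c,r,.08))
print("m",stand(im,c,(330,65,412,152),0),stand(im,c,(330,65,412,152),.003))
b=blob(im,(0,0,20),(180,22,225),(340,70,405,142));print("mwell",circ(c,b,.025))
print("l",stand(im,c,(428,12,528,115),0))
b=blob(im,(90,60,60),(115,255,255),(380,175,465,215));q=cv2.minAreaRect((ray(c,b,.026)[:,:2]*1000).astype(np.float32));print("cart",q)
print(c["world_from_camera"].round(3)[:,3])
E
```

```text
body (array([431., 262.]), array([36.4, 44.2]), 86) (array([420.2, 263.4]), array([41.7, 50.7]), 86) [293. 175.] [329. 209.]
cap (array([427.8, 261. ]), array([23.1, 24.9]), 85) (array([426.6, 261.1]), array([23.5, 25.3]), 85)
m (array([519.1, 194.2]), array([81.3, 81.8]), 54) (array([519. , 194.7]), array([80.6, 81.1]), 54)
mwell (array([516.8, 194.5]), array([63.7, 65.4]), 143)
l (array([566.4,  78.3]), array([94. , 99.7]), 21)
cart ((422.9682922363281, 136.28932189941406), (27.860973358154297, 77.48602294921875), 1.5309723615646362)
[0.505 0.252 0.345 1.   ]
```

Emit:
jog_arm --pt "-0.1 0.08 -0.2 -0.09 0.3" --pt "-0.15 0.08 -0.4 -0.18 0.3" --pt "-0.15 0.08 -0.6 -0.27 0.3" --pt "-0.15 0.08 -0.8 -0.32 0.3" --pt "-0.15 0.08 -0.8 -0.32 0.3" --pt "-0.15 0.08 -0.8 -0.32 0.3"

```text
time: 11.0
tool_pos: [0.4281, 0.2619, 0.1234]
tool_rot: [3.141, 0.0, -0.501]
contact_force: [1.0, 0.1, 0.3]
opening: 0.0598
grip_force: 0.0
```

Emit:
jog_arm --pt "-0.02 0 -0.4 0 0.3" --pt "-0.02 0 -0.8 0 0.3" --pt "-0.02 0 -1 0 0.3" --pt "-0.02 0 -1 0 0.3"

```text
time: 11.4
tool_pos: [0.4253, 0.2613, 0.0423]
tool_rot: [3.139, 0.002, -0.502]
contact_force: [0.5, 0.2, 0.8]
opening: 0.0597
grip_force: 0.0
```

Emit:
jog_arm --pt "0 0 -0.15 0 0.3" --pt "0 0 -0.22 0 0.3" --pt "0 0 -0.22 0 -1" --pt "0 0 -0.22 0 -1" --pt "0 0 -0.22 0 -1" --pt "0 0 -0.22 0 -1" --pt "0 0 -0.22 0 -1" --pt "0 0 -0.22 0 -1" --squeeze 20

```text
time: 12.2
tool_pos: [0.4262, 0.2616, 0.0264]
tool_rot: [-3.141, -0.001, -0.503]
contact_force: [-1.0, 0.6, 4.1]
opening: 0.0397
grip_force: 20.0
```

Emit:
jog_arm --pt "0 0 0.3 0 -1" --pt "0 0 0.7 0 -1" --pt "0 0 1 0 -1" --pt "0.3 -0.2 1 0.08 -1" --pt "0.6 -0.5 1 0.16 -1" --pt "0.9 -0.8 1 0.24 -1" --pt "1 -0.84 1 0.32 -1" --pt "1 -0.84 1 0.32 -1"

```text
time: 13.0
tool_pos: [0.5066, 0.1931, 0.1055]
tool_rot: [3.141, 0.0, -0.002]
contact_force: [0.2, -0.0, -1.3]
opening: 0.0397
grip_force: 19.9
```

Emit:
jog_arm --pt "0.16 0 0 0 -1" --pt "0.16 0 0 0 -1" --pt "0.16 0 0 0 -1"

```text
time: 13.3
tool_pos: [0.5176, 0.1946, 0.1056]
tool_rot: [3.141, 0.001, -0.002]
contact_force: [0.1, -0.0, -0.9]
opening: 0.04
grip_force: 19.9
```

```bash
python3 - <<'E'
from h import *
s=readout.observe();im,c=snap('wrist','w5')
p=s["tool_pos"];print(s["time"],p,s["tool_rot"],s["opening"])
b=blob(im,(5,80,60),(30,255,255),(250,170,400,300));print(b.min(0),b.max(0))
for z in(-.026,.018,.058):print(px(c,(p[0],p[1],p[2]+z)), px(c,(p[0]+.0205,p[1],p[2]+z)))
E
```

```text
13.3 [0.51757537 0.19461176 0.10564412] [ 3.14134667e+00  1.20935596e-03 -2.11462395e-03] 0.03998077507467126
[284. 204.] [358. 262.]
[320.1869855  231.91636222] [320.08557389 202.89479075]
[320.04557441 261.74004071] [319.90979485 225.4681941 ]
[319.82597395 308.05390467] [319.63118819 261.24663763]
```

View pics/w5.png

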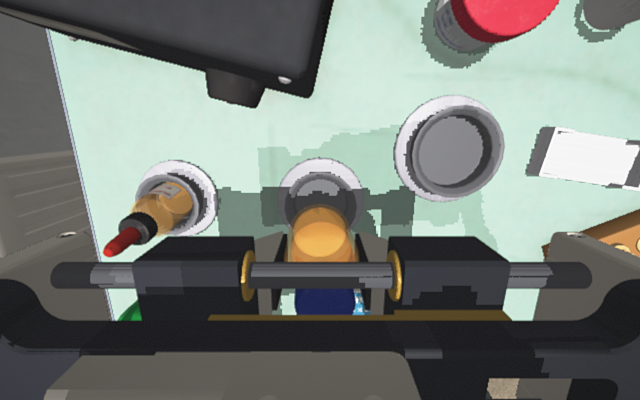

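The brown bottle hangs centred above the medium stand at (320,190), with its front base edge at row 204 against 203 predicted. I lower it.

Emit:
jog_arm --pt "0.025 0 -0.3 0 -1" --pt "0.025 0 -0.6 0 -1" --pt "0.025 0 -0.6 0 -1" --pt "0.025 0 -0.68 0 -1" --pt "0.025 0 -0.76 0 -1" --pt "0.025 0 -0.82 0 -1" --pt "0.025 0 -0.86 0 -1" --pt "0.025 0 -0.88 0 -1" --pt "0.025 0 -0.88 0 -1"

```text
time: 14.25
tool_pos: [0.5205, 0.1942, 0.0355]
tool_rot: [3.141, 0.0, -0.001]
contact_force: [-0.1, 0.0, -0.5]
opening: 0.0395
grip_force: 19.9
```

Emit:
jog_arm --pt "0 0 -0.015 0 -1" --pt "0 0 -0.03 0 -1" --pt "0 0 -0.03 0 -1"

```text
time: 14.55
tool_pos: [0.5205, 0.1942, 0.0331]
tool_rot: [3.141, 0.0, -0.001]
contact_force: [-0.1, 0.2, -1.2]
opening: 0.0397
grip_force: 19.9
```

```bash
python3 - <<'E'
from h import *
im,c=load("w5")
print("l",stand(im,c,(390,90,508,203),0))
b=blob(im,(0,0,20),(180,22,225),(405,100,500,200));print("lwell",circ(c,b,.025))
E
```

```text
l (array([565. ,  78.8]), array([94.4, 98.9]), 172)
lwell (array([564.3,  86.1]), array([75.9, 83.9]), 46)
```

Emit:
jog_arm --pt "0 0 -0.01 0 -1" --pt "0 0 -0.02 0 -1" --pt "0 0 -0.02 0 -1"

```text
time: 14.85
tool_pos: [0.5208, 0.1943, 0.0324]
tool_rot: [-3.142, -0.001, -0.001]
contact_force: [-1.7, -0.5, 5.8]
opening: 0.0397
grip_force: 20.0
```

Emit:
jog_arm --pt "0 0 -0.01 0 -1" --pt "0 0 -0.015 0 -1" --pt "0 0 -0.015 0 -1"

```text
time: 15.15
tool_pos: [0.521, 0.1944, 0.0323]
tool_rot: [-3.141, -0.002, -0.001]
contact_force: [-5.1, -1.1, 14.9]
opening: 0.0396
grip_force: 20.0
```

On the floor. Release, rise and move toward the amber bottle while turning.

Emit:
jog_arm --pt "0 0 0.015 0 -1" --pt "0 0 0.015 0 0.1" --pt "0 0 0.015 0 0.25" --pt "0 0 0.015 0 0.25" --pt "0 0 0.4 0 0.25" --pt "0 0 0.8 0 0.25" --pt "0 0 1 0 0.3" --pt "0 0 1 0 0.3"

```text
time: 15.95
tool_pos: [0.5221, 0.1945, 0.1126]
tool_rot: [-3.141, -0.005, -0.001]
contact_force: [0.0, -0.4, -0.3]
opening: 0.0594
grip_force: 0.0
```

Emit:
jog_arm --pt "0 0 0.6 0.09 1" --pt "0.1 -0.2 1 0.18 1" --pt "0.3 -0.7 1 0.27 1" --pt "0.4 -1 1 0.36 1" --pt "0.4 -1 1 0.36 1"

```text
time: 16.45
tool_pos: [0.553, 0.1114, 0.1888]
tool_rot: [3.142, 0.002, 0.565]
contact_force: [-0.0, 0.5, 0.2]
opening: 0.0909
grip_force: 0.0
```

Emit:
jog_arm --pt "0.2 -0.5 0 0.09 1" --pt "0.4 -1 0 0.18 1" --pt "0.4 -1 0 0.27 1" --pt "0.4 -1 0 0.32 1"

```text
time: 16.85
tool_pos: [0.5842, 0.0337, 0.1884]
tool_rot: [-3.139, 0.001, 1.068]
contact_force: [0.6, -0.5, 0.3]
opening: 0.0919
grip_force: 0.0
```

Emit:
jog_arm --pt "0 -0.5 0 0.09 1" --pt "0 -1 0 0.18 1" --pt "0 -1 0 0.27 1" --pt "0 -1 0 0.32 1" --pt "0 -1 0 0.32 1"

```text
time: 17.35
tool_pos: [0.584, -0.0452, 0.1889]
tool_rot: [-3.139, -0.001, 1.568]
contact_force: [0.4, 0.4, 0.9]
opening: 0.0919
grip_force: 0.0
```

```bash
python3 - <<'E'
from h import *
s=readout.observe();im,c=snap('wrist','w6')
p=s["tool_pos"];print(s["time"],p,s["tool_rot"],s["opening"])
print(px(c,(.6,-.152,.1)),px(c,(.6,-.152,0)),c["world_from_camera"][:3,3])
E
```

```text
17.35 [ 0.58401722 -0.04524134  0.18886095] [-3.13934824e+00 -8.09772684e-04  1.56833211e+00] 0.09190564432006301
[337.84085431 310.0741882 ] [333.5721146  263.09252805] [0.58380882 0.02540958 0.3462349 ]
```

View pics/w6.png

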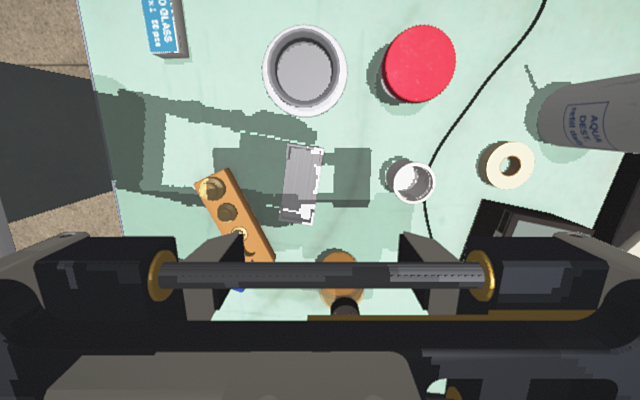

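Emit:
jog_arm --pt "0.15 -0.5 0 0 1" --pt "0.15 -0.95 0 0 0.75" --pt "0.15 -0.95 0 0 0.75" --pt "0.15 -0.95 0 0 0.75"

```text
time: 17.8
tool_pos: [0.5963, -0.1216, 0.1895]
tool_rot: [-3.14, -0.001, 1.567]
contact_force: [-0.7, -0.2, -0.6]
opening: 0.0805
grip_force: 0.0
```

```bash
python3 - <<'E'
from h import *
s=readout.observe();im,c=snap('wrist','w7')
p=s["tool_pos"];print(s["time"],p,s["tool_rot"],s["opening"],c["world_from_camera"][:3,3])
im6,c6=load("w6");print("blk",ray(c6,[(262,262),(275,262),(235,168)],.02).round(3)); print("l",stand(im6,c6,(255,18,352,122),0),stand(im6,c6,(255,18,352,122),.004))
b=blob(im,(5,80,40),(30,255,255),(280,130,400,300));print("body",circ(c,b,.054),circ(c,b,0),b.min(0),b.max(0),ray(c,[b[b[:,1].argmin()]],0))
E
```

```text
17.8 [ 0.59629683 -0.12160922  0.18952075] [-3.14044896e+00 -8.99486841e-04  1.56651442e+00] 0.08049815026931781 [ 0.59604377 -0.05099817  0.34692377]
blk [[ 0.51  -0.14   0.02 ]
 [ 0.526 -0.14   0.02 ]
 [ 0.486 -0.022  0.02 ]]
l (array([565.5,  81.6]), array([94.6, 94.8]), 92) (array([565.7,  81. ]), array([93.5, 93.7]), 92)
body (array([ 605.6, -149.6]), array([48. , 57.1]), 6) (array([ 607.3, -167.7]), array([56.9, 67.6]), 6) [309. 194.] [353. 244.] [[ 0.60228326 -0.13425389  0.        ]]
```

View pics/w7.png

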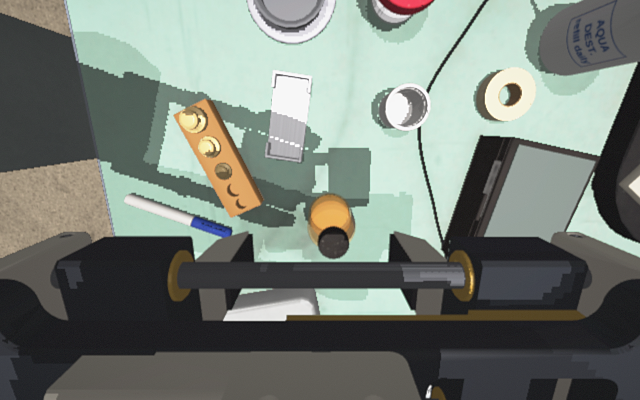

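```bash
python3 - <<'E'
from h import *
im,c=load("w7")
r=blob(im,(0,0,0),(180,120,75),(312,226,354,262));print(cen(r),circ(c,r,.102),circ(c,r,.095))
b=blob(im,(0,0,200),(180,9,255),(255,60,322,170));q=cv2.minAreaRect((ray(c,b,.018)[:,:2]*1000).astype(np.float32));print("tray",q)
E
```

```text
[332.95705813 242.11577699] (array([ 606.8, -155.5]), array([27.5, 29.8]), 3) (array([ 607.2, -158.5]), array([28.3, 30.6]), 3)
tray ((562.791015625, -21.936702728271484), (49.13558578491211, 42.725860595703125), 81.40660858154297)
```

Amber is at (331,218) and centred near (0.607, -0.158). The block and microscope are clear of the fingers.

Emit:
jog_arm --pt "0.13 -0.45 0 0 0.75" --pt "0.13 -0.45 -0.5 0 0.75" --pt "0.13 -0.45 -1 0 0.75" --pt "0.13 -0.45 -1 0 0.75" --pt "0.13 -0.45 -1 0 0.75"

```text
time: 18.35
tool_pos: [0.6071, -0.1566, 0.1107]
tool_rot: [-3.141, -0.001, 1.571]
contact_force: [-0.9, -0.3, 0.8]
opening: 0.0803
grip_force: 0.0
```

Emit:
jog_arm --pt "0 0 -0.4 0 0.75" --pt "0 0 -0.7 0 0.75" --pt "0 0 -0.88 0 0.75" --pt "0 0 -0.88 0 -1" --pt "0 0 -0.88 0 -1" --pt "0 0 -0.88 0 -1" --pt "0 0 -0.88 0 -1" --pt "0 0 -0.88 0 -1" --pt "0 0 -0.88 0 -1" --squeeze 25

```text
time: 19.25
tool_pos: [0.6075, -0.1581, 0.0413]
tool_rot: [3.14, 0.001, 1.57]
contact_force: [-2.3, 0.5, 5.6]
opening: 0.0515
grip_force: 25.0
```

Emit:
jog_arm --pt "0 0 0.3 0 -1" --pt "0 0 0.7 0 -1" --pt "0 0 1 0 -1" --pt "0 0.4 1 -0.09 -1" --pt "-0.1 0.8 1 -0.18 -1" --pt "-0.1 1 1 -0.27 -1" --pt "-0.1 1 1 -0.27 -1"

```text
time: 19.95
tool_pos: [0.5986, -0.0755, 0.1201]
tool_rot: [-3.141, -0.0, 1.146]
contact_force: [0.2, 0.2, -1.6]
opening: 0.0511
grip_force: 25.0
```

Emit:
jog_arm --pt "-0.1 0.4 0 -0.09 -1" --pt "-0.2 0.8 0 -0.18 -1" --pt "-0.2 1 0 -0.27 -1" --pt "-0.2 1 0 -0.27 -1"

```text
time: 20.35
tool_pos: [0.5829, 0.0034, 0.12]
tool_rot: [-3.142, -0.0, 0.724]
contact_force: [-0.5, -0.7, -1.9]
opening: 0.0508
grip_force: 25.0
```

Emit:
jog_arm --pt "-0.1 0.4 0 -0.09 -1" --pt "-0.2 0.8 0 -0.18 -1" --pt "-0.22 0.9 0 -0.21 -1" --pt "-0.22 0.9 0 -0.21 -1" --pt "-0.22 0.9 0 -0.21 -1"

```text
time: 20.85
tool_pos: [0.5659, 0.0728, 0.1199]
tool_rot: [3.141, -0.0, 0.396]
contact_force: [0.4, 0.6, -1.2]
opening: 0.0513
grip_force: 25.0
```

```bash
python3 - <<'E'
from h import *
s=readout.observe();im,c=snap('wrist','w8')
p=s["tool_pos"];y=s["tool_rot"][2];print(s["time"],p,s["tool_rot"],s["opening"])
b=blob(im,(5,80,40),(30,255,255),(250,150,400,300));print(b.min(0),b.max(0))
d=np.array([np.cos(y),np.sin(y),0])*.0265
for z in(-.0413,.01):P=np.array(p)+[0,0,z];print(px(c,P),px(c,P+d))
E
```

```text
20.85 [0.56591327 0.07283641 0.11993601] [ 3.14077413e+00 -1.51386283e-04  3.95660397e-01] 0.05134557542673246
[274. 191.] [368. 262.]
[320.50035978 224.29073528] [320.46837748 188.93675305]
[320.5466145  254.93220986] [320.50643476 209.58600348]
```

View pics/w8.png

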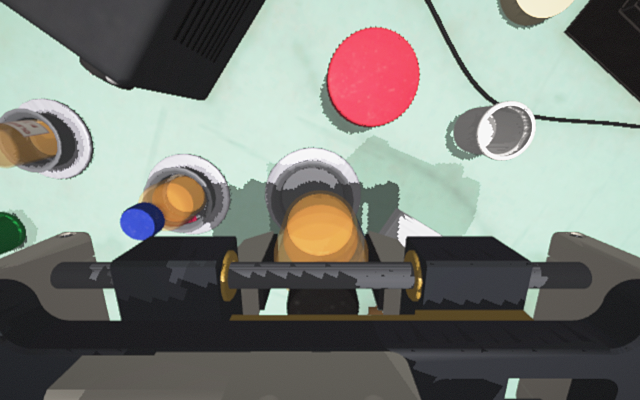

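Amber hangs over the large stand at (312,190). Its front edge is at row 191 against 189 predicted, so a 1 mm correction. The lamp box is clear.

Emit:
jog_arm --pt "0.01 0.115 0 0 -1" --pt "0.01 0.115 -0.25 0 -1" --pt "0.01 0.115 -0.5 0 -1" --pt "0.01 0.115 -0.6 0 -1" --pt "0.01 0.115 -0.68 0 -1" --pt "0.01 0.115 -0.76 0 -1" --pt "0.01 0.115 -0.83 0 -1" --pt "0.01 0.115 -0.87 0 -1" --pt "0.01 0.115 -0.87 0 -1"

```text
time: 21.8
tool_pos: [0.5661, 0.0834, 0.0501]
tool_rot: [-3.142, 0.0, 0.392]
contact_force: [0.5, 0.1, -1.3]
opening: 0.0514
grip_force: 25.0
```

Emit:
jog_arm --pt "0 0 -0.015 0 -1" --pt "0 0 -0.03 0 -1" --pt "0 0 -0.03 0 -1"

```text
time: 22.1
tool_pos: [0.5662, 0.0834, 0.048]
tool_rot: [3.141, -0.0, 0.392]
contact_force: [0.1, 0.5, -1.2]
opening: 0.0509
grip_force: 25.0
```

Emit:
jog_arm --pt "0 0 -0.01 0 -1" --pt "0 0 -0.02 0 -1" --pt "0 0 -0.02 0 -1"

```text
time: 22.4
tool_pos: [0.5665, 0.0835, 0.0474]
tool_rot: [3.141, -0.001, 0.392]
contact_force: [-2.0, -1.1, 5.6]
opening: 0.0513
grip_force: 25.0
```

Emit:
jog_arm --pt "0 0 -0.01 0 -1" --pt "0 0 -0.015 0 -1" --pt "0 0 -0.015 0 -1"

```text
time: 22.7
tool_pos: [0.5665, 0.0835, 0.0473]
tool_rot: [3.141, -0.002, 0.392]
contact_force: [-4.2, 0.3, 14.9]
opening: 0.0514
grip_force: 25.1
```

On the floor. Release, rise and go to the carton.

Emit:
jog_arm --pt "0 0 0.015 0 -1" --pt "0 0 0.015 0 0.3" --pt "0 0 0.015 0 0.45" --pt "0 0 0.015 0 0.45" --pt "0 0 0.4 0 0.45" --pt "0 0 0.8 0 0.45" --pt "0 0 1 0 0.45"

```text
time: 23.4
tool_pos: [0.5673, 0.0834, 0.1275]
tool_rot: [3.14, -0.003, 0.392]
contact_force: [0.3, 0.3, -1.0]
opening: 0.067
grip_force: 0.0
```

Emit:
jog_arm --pt "0 0 0.6 0.09 0.45" --pt "-0.3 0 0.8 0.18 0.45" --pt "-0.7 0.2 0.8 0.27 0.45" --pt "-1 0.3 0.8 0.36 0.45" --pt "-1 0.3 0.8 0.36 0.45"

```text
time: 23.9
tool_pos: [0.4835, 0.1083, 0.1893]
tool_rot: [-3.14, 0.001, 0.962]
contact_force: [-0.7, -1.1, -0.5]
opening: 0.0661
grip_force: 0.0
```

Emit:
jog_arm --pt "-0.3 0 0 0.09 0.45" --pt "-0.6 0 0 0.18 0.45" --pt "-0.8 0 0 0.27 0.45" --pt "-0.8 0 0 0.36 0.45" --pt "-0.8 0 0 0.41 0.45" --pt "-0.8 0 0 0.41 0.45"

```text
time: 24.5
tool_pos: [0.4228, 0.1072, 0.1891]
tool_rot: [3.141, 0.0, 1.6]
contact_force: [-0.1, 0.1, -0.3]
opening: 0.0668
grip_force: 0.0
```

```bash
python3 - <<'E'
from h import *
s=readout.observe();im,c=snap('wrist','w9')
p=s["tool_pos"];print(s["time"],p,s["tool_rot"],s["opening"])
b=blob(im,(90,60,60),(115,255,255),(180,80,500,240));print(b.min(0),b.max(0))
q=cv2.minAreaRect((ray(c,b,.026)[:,:2]*1000).astype(np.float32));print("cart",q)
E
```

```text
24.5 [0.42281217 0.10719892 0.1891372 ] [3.14104136e+00 1.05994677e-04 1.60026620e+00] 0.0668458086727805
[309. 128.] [334. 196.]
cart ((422.7280578613281, 136.28465270996094), (27.62462043762207, 76.042236328125), 2.3453774452209473)
```

View pics/w9.png

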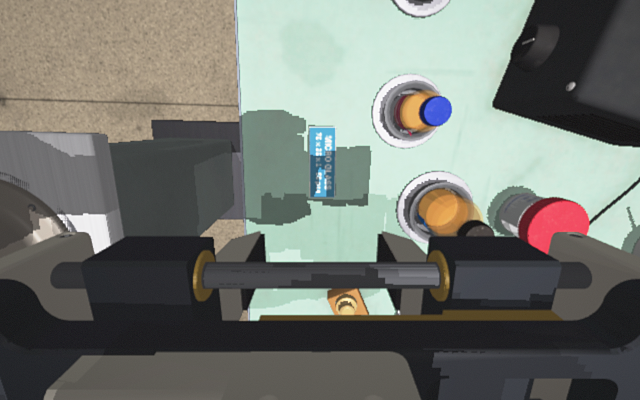

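Brown (430,112) and amber (448,212) stand upright in their wells. The carton is at (321,162). I grip it 5 mm short of its middle so the gripper's body keeps clear of the brown bottle.

Emit:
jog_arm --pt "0 0.15 0 0 0.3" --pt "0 0.3 -0.5 0 0.3" --pt "0 0.3 -1 0 0.3" --pt "0 0.3 -1 0 0.3"

```text
time: 24.95
tool_pos: [0.419, 0.1318, 0.1054]
tool_rot: [-3.132, 0.001, 1.6]
contact_force: [-0.3, -0.6, -0.6]
opening: 0.0596
grip_force: 0.0
```

Emit:
jog_arm --pt "0 0 -0.4 0 0.3" --pt "0 0 -0.8 0 0.3" --pt "0 0 -1 0 0.3" --pt "0 0 -1 0 0.3"

```text
time: 25.35
tool_pos: [0.4219, 0.1316, 0.0287]
tool_rot: [-3.139, 0.0, 1.6]
contact_force: [-1.1, -0.6, 0.2]
opening: 0.0597
grip_force: 0.0
```

Emit:
jog_arm --pt "0 0 -0.15 0 0.3" --pt "0 0 -0.28 0 0.3" --pt "0 0 -0.28 0 -1" --pt "0 0 -0.28 0 -1" --pt "0 0 -0.28 0 -1" --pt "0 0 -0.28 0 -1" --pt "0 0 -0.28 0 -1" --pt "0 0 -0.28 0 -1" --pt "0 0 -0.28 0 -1" --pt "0 0 -0.28 0 -1" --squeeze 12

```text
time: 26.35
tool_pos: [0.4227, 0.1315, 0.0073]
tool_rot: [3.14, -0.0, 1.601]
contact_force: [0.2, -0.3, 6.4]
opening: 0.0301
grip_force: 12.0
```

Emit:
jog_arm --pt "0 0 0.3 0 -1" --pt "0 0 0.7 0 -1" --pt "0 0 1 0 -1" --pt "0 0 1 0 -1"

```text
time: 26.75
tool_pos: [0.4238, 0.1317, 0.0892]
tool_rot: [3.136, -0.001, 1.601]
contact_force: [-0.4, -0.2, -1.2]
opening: 0.0299
grip_force: 12.0
```

```bash
python3 - <<'E'
from h import *
for n,box in (("w6",(272,136,330,230)),("w7",(258,62,320,168)),("w2",(272,0,390,82)),("w4",(540,36,640,102))):
    im,c=load(n);hs=cv2.cvtColor(im,cv2.COLOR_BGR2HSV)
    u0,v0,u1,v1=box;m=np.zeros(im.shape[:2],np.uint8);m[v0:v1,u0:u1]=cv2.inRange(hs,np.array((0,0,0)),np.array((180,15,255)))[v0:v1,u0:u1]
    m=cv2.morphologyEx(m,cv2.MORPH_CLOSE,np.ones((3,3)))
    k=cv2.connectedComponentsWithStats(m);i=1+k[2][1:,4].argmax();ys,xs=np.nonzero(k[1]==i);b=np.c_[xs,ys]
    for z in (0,.009,.018):
        q=cv2.minAreaRect((ray(c,b,z)[:,:2]*1000).astype(np.float32));print(n,z,np.round(q[0],1),np.round(q[1],1),round(q[2],1))
E
```

```text
w6 0 [557.8 -46.6] [98.8 44.6] 81.3
w6 0.009 [558.5 -44.7] [96.2 43.4] 81.3
w6 0.018 [559.1 -42.8] [93.7 42.3] 81.3
w7 0 [557.6 -43.1] [98.3 45.4] 81.5
w7 0.009 [558.6 -43.3] [95.7 44.2] 81.5
w7 0.018 [559.6 -43.5] [93.2 43. ] 81.5
w2 0 [561.5 -45.4] [98.7 47.3] 81.3
w2 0.009 [559.5 -44.3] [95.8 45.9] 81.3
w2 0.018 [557.4 -43.2] [93.  44.6] 81.3
w4 0 [560.6 -53.5] [110.2  48. ] 81.5
w4 0.009 [559.2 -45.5] [107.4  46.8] 81.5
w4 0.018 [557.7 -37.5] [104.5  45.5] 81.5
```

Tray at (0.5593, -0.0432) with its long axis at 81.4°. I carry the carton there.

Emit:
jog_arm --pt "0 -0.3 0.5 0 -1" --pt "0 -0.8 0.5 -0.05 -1" --pt "0 -1 0.5 -0.115 -1" --pt "0 -1 0.5 -0.115 -1"

```text
time: 27.15
tool_pos: [0.4216, 0.0498, 0.1259]
tool_rot: [-3.14, 0.0, 1.416]
contact_force: [-0.4, -0.7, -1.5]
opening: 0.03
grip_force: 12.0
```

Emit:
jog_arm --pt "0.3 -0.4 0 0 -1" --pt "0.6 -0.8 0 0 -1" --pt "0.7 -1 0 0 -1" --pt "0.7 -1 0 0 -1"

```text
time: 27.55
tool_pos: [0.4786, -0.0296, 0.1256]
tool_rot: [-3.14, -0.0, 1.42]
contact_force: [-0.3, -0.4, -1.1]
opening: 0.0297
grip_force: 12.0
```

Emit:
jog_arm --pt "0.4 -0.24 0 0 -1" --pt "0.8 -0.24 0 0 -1" --pt "1 -0.24 0 0 -1" --pt "1 -0.24 0 0 -1"

```text
time: 27.95
tool_pos: [0.5587, -0.0462, 0.1256]
tool_rot: [-3.14, -0.001, 1.423]
contact_force: [-0.2, -0.2, -1.3]
opening: 0.0297
grip_force: 12.0
```

```bash
python3 - <<'E'
from h import *
s=readout.observe();im,c=snap('wrist','w10')
p=s["tool_pos"];print(s["time"],p,s["tool_rot"],s["opening"])
a=np.radians(81.4);L=np.array([np.cos(a),np.sin(a),0]);S=np.array([L[1],-L[0],0])
C=np.array(p)+.0049*L
for sx in(-1,1):print(px(c,C+.04*L+sx*.015*S+[0,0,-.0073]),px(c,C+.04*L+sx*.015*S+[0,0,.0187]), "tray",px(c,np.array([.5593,-.0432,.018])+.0465*L+sx*.021*S))
E
```

```text
27.95 [ 0.55868158 -0.04624116  0.12564818] [-3.14048057e+00 -6.42970770e-04  1.42276125e+00] 0.029715514888939372
[295.69656857 170.61712521] [291.24757259 178.82880044] tray [298.40846243 148.42129435]
[347.63937895 170.68855934] [352.4580924  178.91155385] tray [344.52504342 148.48761853]
```

View pics/w10.png

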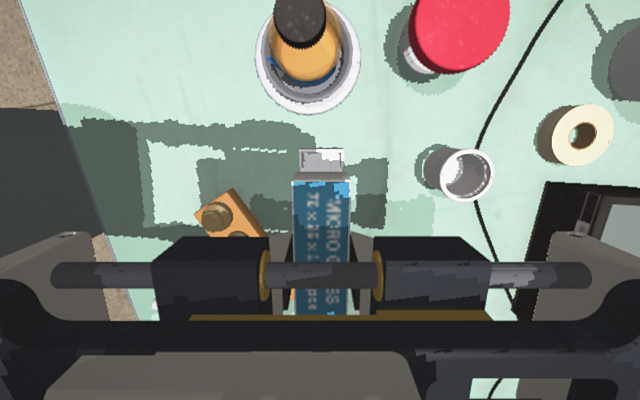

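The carton is aligned with the tray. Its front edge is at row 173 against 171 predicted, and the tray end at row 149 as predicted. I lower it.

Emit:
jog_arm --pt "0 -0.012 -0.4 0 -1" --pt "0 -0.012 -0.8 0 -1" --pt "0 -0.012 -1 0 -1" --pt "0 -0.012 -1 0 -1"

```text
time: 28.4
tool_pos: [0.5546, -0.0473, 0.0442]
tool_rot: [-3.134, -0.001, 1.422]
contact_force: [0.2, 0.7, -1.3]
opening: 0.0299
grip_force: 12.0
```

Emit:
jog_arm --pt "0 0 -0.1 0 -1" --pt "0 0 -0.2 0 -1" --pt "0 0 -0.27 0 -1" --pt "0 0 -0.33 0 -1" --pt "0 0 -0.37 0 -1" --pt "0 0 -0.39 0 -1" --pt "0 0 -0.39 0 -1"

```text
time: 29.1
tool_pos: [0.5581, -0.0488, 0.0154]
tool_rot: [-3.141, -0.0, 1.421]
contact_force: [-0.2, 0.5, -1.1]
opening: 0.0299
grip_force: 12.0
```

Emit:
jog_arm --pt "0 0 -0.012 0 -1" --pt "0 0 -0.025 0 -1" --pt "0 0 -0.025 0 -1"

```text
time: 29.4
tool_pos: [0.5582, -0.0488, 0.0135]
tool_rot: [3.141, 0.0, 1.421]
contact_force: [-1.0, -0.6, -2.1]
opening: 0.0299
grip_force: 12.0
```

Emit:
jog_arm --pt "0.006 0.015 -0.01 0 -1" --pt "0.006 0.015 -0.02 0 -1" --pt "0.006 0.015 -0.02 0 -1"

```text
time: 29.7
tool_pos: [0.5588, -0.0474, 0.0123]
tool_rot: [3.141, -0.0, 1.421]
contact_force: [-1.2, 0.3, 3.0]
opening: 0.0303
grip_force: 12.0
```

Emit:
jog_arm --pt "0 0 -0.007 0 -1" --pt "0 0 -0.015 0 -1" --pt "0 0 -0.015 0 -1"

```text
time: 30.0
tool_pos: [0.5588, -0.0474, 0.0123]
tool_rot: [3.141, -0.0, 1.421]
contact_force: [-4.8, 0.8, 13.1]
opening: 0.0299
grip_force: 12.0
```

On the floor at the expected height. Release, open modestly, rise and back away for a check.

Emit:
jog_arm --pt "0 0 0.012 0 -1" --pt "0 0 0.012 0 -0.25" --pt "0 0 0.012 0 -0.15" --pt "0 0 0.012 0 -0.15" --pt "0 0 0.012 0 -0.15" --pt "0 0 0.3 0 -0.15" --pt "0 0 0.7 0 -0.15" --pt "0 0 1 0 -0.15"

```text
time: 30.8
tool_pos: [0.5589, -0.0477, 0.0921]
tool_rot: [3.141, 0.0, 1.421]
contact_force: [0.2, -0.6, 0.1]
opening: 0.0391
grip_force: 0.0
```

Emit:
jog_arm --pt "0 0 0.6 0 0" --pt "-0.4 0 1 0 0" --pt "-0.8 0 1 0 0" --pt "-0.9 0 1 0 0" --pt "-0.9 0 1 0 0"

```text
time: 31.3
tool_pos: [0.4859, -0.0475, 0.1709]
tool_rot: [3.142, -0.0, 1.42]
contact_force: [-0.1, -0.0, -1.1]
opening: 0.0463
grip_force: 0.0
```

Emit:
jog_arm --pt "-0.3 0 0.5 -0.09 0" --pt "-0.6 0 0.8 -0.18 0" --pt "-0.6 0 0.8 -0.27 0" --pt "-0.6 0.2 0.8 -0.36 0" --pt "-0.6 0.5 0.8 -0.45 0" --pt "-0.6 0.8 0.8 -0.54 0" --pt "-0.6 1 0.8 -0.63 0" --pt "-0.6 1 0.8 -0.72 0" --pt "-0.6 1 0.8 -0.8 0" --pt "-0.6 1 0.8 -0.8 0"

```text
time: 32.3
tool_pos: [0.4396, 0.0326, 0.2342]
tool_rot: [-3.141, 0.001, 0.163]
contact_force: [-0.8, -0.1, 0.0]
opening: 0.0458
grip_force: 0.0
```

```bash
python3 - <<'E'
from h import *
s=readout.observe();im,c=snap('wrist','w11');print(s["time"],s["tool_pos"],s["tool_rot"])
hs=cv2.cvtColor(im,cv2.COLOR_BGR2HSV)
print(px(c,(.5593,-.0432,.03)),px(c,(.521,.327,.1)),px(c,(.52,.194,.09)),px(c,(.566,.082,.108)))
i2,c2=snap('scene','s2');print([px(c2,P).round(0) for P in((.5593,-.0432,.03),(.521,.327,.1),(.52,.194,.09),(.566,.082,.108))])
t,ct=snap('top','t2');A=cv2.resize(t[125:275,175:445],(640,356));B=cv2.resize(im[:240],(640,240));
cv2.imwrite("pics/both.png",np.vstack([A,B]))
E
```

```text
32.3 [0.43964252 0.03263952 0.23420033] [-3.14145310e+00  5.51848078e-04  1.63448357e-01]
[400.12948666  93.72136365] [21.46512787 60.3470262 ] [171.5557064   87.72003148] [288.93871063  52.69351572]
[array([353., 183.]), array([269., 246.]), array([312., 214.]), array([323., 176.])]
```

View pics/both.png

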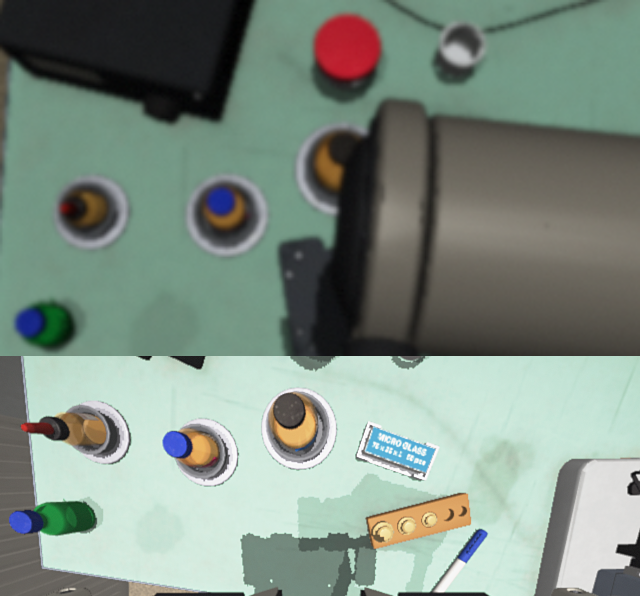

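```bash
python3 - <<'E'
from h import *
for n,bx in(("w4",(215,70,290,145)),("w5",(100,150,225,262)),("w11",(10,40,135,110))):
    im,c=load(n);r=blob(im,(0,120,50),(6,255,255),bx) if 1 else 0
    r2=blob(im,(170,100,50),(180,255,255),bx)
    print(n,[None if k is None else (cen(k).round(1),k.min(0),k.max(0),len(k)) for k in(r,r2)],"pred94",px(c,(.5213,.3276,.1)),"pred80",px(c,(.5213,.3276,.086)),"base",px(c,(.5213,.3276,.006)))
    k=r if r2 is None or (r is not None and len(r)>len(r2)) else r2
    if k is not None: print(ray(c,cen(k),.09).round(4), c["world_from_camera"][:3,3].round(3))
    print("stand",stand(im,c,bx,0))
E
```

```text
w4 [(array([233.3, 113.4]), array([225., 107.], dtype=float32), array([242., 120.], dtype=float32), 44), (array([nan, nan]), array([226., 118.], dtype=float32), array([227., 119.], dtype=float32), 2)] pred94 [226.10748657 102.79150205] pred80 [231.28526358 103.92317217] base [252.54639538 108.57006745]
[[0.5134 0.3253 0.09  ]] [0.505 0.252 0.345]
stand (array([521.5, 328.1]), array([73.6, 73.9]), 154)
w5 [(array([121.3, 241.4]), array([103., 227.], dtype=float32), array([139., 256.], dtype=float32), 84), (array([133.7, 241.7]), array([133., 241.], dtype=float32), array([134., 242.], dtype=float32), 3)] pred94 [101.98011371 238.83690401] pred80 [117.65864195 230.63430774] base [176.65968339 199.76650468]
[[0.5154 0.3236 0.09  ]] [0.588 0.194 0.263]
stand (array([520.2, 329.8]), array([73.7, 77.2]), 21)
w11 [(array([37.4, 71.6]), array([21., 67.], dtype=float32), array([53., 78.], dtype=float32), 71), (array([nan, nan]), array([45., 77.], dtype=float32), array([45., 77.], dtype=float32), 1)] pred94 [20.76201655 59.88206912] pred80 [35.2617078  63.01165833] base [97.04650991 76.34718714]
[[0.5136 0.3225 0.09  ]] [0.509 0.044 0.392]
stand (array([521.7, 331.3]), array([73.2, 79.8]), 175)h.py:18: RuntimeWarning: invalid value encountered in divide
  def cen(c): m=cv2.moments(c);return np.array([m["m10"],m["m01"]])/m["m00"]
```

```bash
python3 - <<'E'
from h import *
def tri(obs):
    A=np.zeros((3,3));b=np.zeros(3)
    for n,uv in obs:
        im,c=load(n);o=c["world_from_camera"][:3,3];d=ray(c,uv,0)[0]-o;d/=np.linalg.norm(d);M=np.eye(3)-np.outer(d,d);A+=M;b+=M@o
    return np.linalg.solve(A,b).round(4)
print("teat",tri([("w4",(233.3,113.4)),("w5",(121.3,241.4)),("w11",(37.4,71.6))]),tri([("w4",(233.3,113.4)),("w5",(121.3,241.4))]))
for n,bx in(("w4",(215,70,290,145)),("w5",(100,150,225,262)),("w11",(10,40,135,110))):
    im,c=load(n);k=blob(im,(9,60,60),(30,255,255),bx);print(n,cen(k),k.min(0),k.max(0),circ(c,k,.045))
u=[load("w4")[0][65:150,205:295],load("w5")[0][150:265,95:225],load("w11")[0][35:115,5:140]]
cv2.imwrite("pics/d.png",np.hstack([cv2.resize(i,(260,260),interpolation=cv2.INTER_NEAREST) for i in u]))
E
```

```text
teat [0.5136 0.3266 0.0858] [0.5136 0.3266 0.086 ]
w4 [252.63688525 105.92704918] [228.  91.] [267. 127.] (array([519.5, 325.1]), array([31.1, 41.9]), 14)
w5 [164.8215993  208.31019122] [130. 182.] [192. 235.] (array([524.6, 318.9]), array([34.7, 48.6]), 30)
w11 [83.22708532 73.43070092] [55. 57.] [106.  88.] (array([520.6, 315.9]), array([33.5, 55.5]), 3)
```

View pics/d.png

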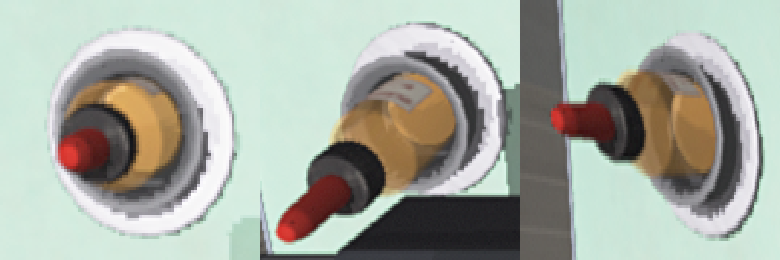

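The crops show the dropper leaning about 5° toward -x in its well: teat at (0.514, 0.327), stand centre x 0.521. It needs mending. I'll regrip it with the fingers closing along x, which straightens it. First I check the lamp box clearance.

```bash
python3 - <<'E'
from h import *
im,c=load("w5");g=cv2.cvtColor(im,cv2.COLOR_BGR2HSV)
for u in (60,100,140,180,205,230,255,280,310):
    col=g[:130,u,2]<90; v=np.nonzero(col)[0].max() if col.any() else None
    if v is not None: print(u,v,"z0",ray(c,(u,v),0)[0][:2].round(3),"z.03",ray(c,(u,v),.03)[0][:2].round(3),"z.12",ray(c,(u,v),.12)[0][:2].round(3))
E
```

```text
60 32 z0 [0.662 0.407] z.03 [0.653 0.382] z.12 [0.628 0.31 ]
100 43 z0 [0.653 0.376] z.03 [0.646 0.355] z.12 [0.624 0.293]
140 54 z0 [0.645 0.344] z.03 [0.639 0.327] z.12 [0.619 0.276]
180 64 z0 [0.637 0.312] z.03 [0.632 0.298] z.12 [0.615 0.258]
205 71 z0 [0.632 0.292] z.03 [0.627 0.28 ] z.12 [0.612 0.247]
230 102 z0 [0.607 0.273] z.03 [0.605 0.264] z.12 [0.599 0.237]
255 107 z0 [0.603 0.251] z.03 [0.601 0.245] z.12 [0.596 0.225]
280 90 z0 [0.617 0.229] z.03 [0.614 0.225] z.12 [0.604 0.213]
310 95 z0 [0.613 0.203] z.03 [0.61  0.202] z.12 [0.602 0.199]
```

The lamp front is at x ≥ 0.632 there, so a yaw of about 1.73 leaves the body some 16 mm of room.

Emit:
jog_arm --pt "0.1 0.4 0 0.09 0.3" --pt "0.2 0.8 0 0.18 0.3" --pt "0.25 0.9 0 0.25 0.3" --pt "0.25 0.9 0 0.25 0.3"

```text
time: 32.85
tool_pos: [0.4591, 0.1054, 0.2344]
tool_rot: [-3.141, 0.0, 0.561]
contact_force: [-0.2, -0.0, 0.9]
opening: 0.0595
grip_force: 0.0
```

Emit:
jog_arm --pt "0.1 0.4 0 0.09 0.3" --pt "0.2 0.8 0 0.18 0.3" --pt "0.25 0.9 0 0.25 0.3" --pt "0.25 0.9 0 0.25 0.3"

```text
time: 33.25
tool_pos: [0.4789, 0.1767, 0.2344]
tool_rot: [-3.142, 0.0, 0.95]
contact_force: [0.6, -0.1, 1.1]
opening: 0.0597
grip_force: 0.0
```

Emit:
jog_arm --pt "0.1 0.4 0 0.09 0.3" --pt "0.2 0.8 0 0.18 0.3" --pt "0.25 0.9 0 0.25 0.3" --pt "0.25 0.9 0 0.25 0.3"

```text
time: 33.65
tool_pos: [0.4988, 0.2481, 0.2344]
tool_rot: [-3.141, 0.001, 1.34]
contact_force: [0.3, -0.5, -0.4]
opening: 0.0597
grip_force: 0.0
```

Emit:
jog_arm --pt "0.1 0.3 0 0.09 0.3" --pt "0.2 0.5 0 0.18 0.3" --pt "0.25 0.6 0 0.25 0.3" --pt "0.25 0.6 0 0.25 0.3" --pt "0.25 0.6 0 0.25 0.3"

```text
time: 34.15
tool_pos: [0.5186, 0.2949, 0.2347]
tool_rot: [-3.141, 0.001, 1.728]
contact_force: [-0.7, 0.8, -0.3]
opening: 0.0598
grip_force: 0.0
```

```bash
python3 - <<'E'
from h import *
s=readout.observe();im,c=snap('wrist','w12');print(s["time"],s["tool_pos"],s["tool_rot"],s["opening"])
bx=(230,120,420,300)
k=blob(im,(0,120,50),(6,255,255),bx);print("teat",cen(k),ray(c,cen(k),.086),"pred",px(c,(.5213,.3276,.086)))
print("stand",stand(im,c,bx,0))
b=blob(im,(9,60,60),(30,255,255),bx);print("body",b.min(0),b.max(0),circ(c,b,.045))
E
```

```text
34.15 [0.51855551 0.29492763 0.23466824] [-3.14106267e+00  6.14503555e-04  1.72762584e+00] 0.05976503984733479
teat [321.14765101 161.19686801] [[0.51336213 0.32742704 0.086     ]] pred [328.53640247 162.19805655]
stand (array([521.4, 327.3]), array([73.4, 73.6]), 126)
body [296. 234.] [326. 262.] (array([520.8, 205.1]), array([39.3, 43.9]), 160)
```

Emit:
jog_arm --pt "0.01 0.4 0 0 0.3" --pt "0.01 0.4 -0.5 0 0.3" --pt "0.01 0.4 -1 0 0.3" --pt "0.01 0.4 -1 0 0.3"

```text
time: 34.6
tool_pos: [0.5162, 0.3261, 0.1496]
tool_rot: [-3.131, 0.003, 1.731]
contact_force: [-1.0, 0.3, -0.2]
opening: 0.0598
grip_force: 0.0
```

Emit:
jog_arm --pt "0 0 -0.3 0 0.3" --pt "0 0 -0.6 0 0.3" --pt "0 0 -0.9 0 0.3" --pt "0 0 -1 0 0.3" --pt "0 0 -1 0 0.3"

```text
time: 35.1
tool_pos: [0.5197, 0.328, 0.0753]
tool_rot: [-3.141, 0.0, 1.733]
contact_force: [0.7, -0.2, 0.4]
opening: 0.0598
grip_force: 0.0
```

Emit:
jog_arm --pt "0 0 -0.2 0 0.3" --pt "0 0 -0.4 0 0.3" --pt "0 0 -0.47 0 0.3" --pt "0 0 -0.47 0 0.3"

```text
time: 35.5
tool_pos: [0.5199, 0.3285, 0.038]
tool_rot: [3.141, -0.0, 1.734]
contact_force: [-0.6, -1.1, 0.7]
opening: 0.0596
grip_force: 0.0
```

Emit:
jog_arm --pt "0 0 0 0 -1" --pt "0 0 0 0 -1" --pt "0 0 0 0 -1" --pt "0 0 0 0 -1" --pt "0 0 0 0 -1" --pt "0 0 0 0 -1" --squeeze 15

```text
time: 36.1
tool_pos: [0.5197, 0.3285, 0.0376]
tool_rot: [3.141, -0.0, 1.735]
contact_force: [-0.4, -0.4, 2.8]
opening: 0.0335
grip_force: 14.8
```

Emit:
jog_arm --pt "0 0 0.15 0 -1" --pt "0 0 0.3 0 -1" --pt "0.02 -0.01 0.5 0 -1" --pt "0.02 -0.01 0.5 0 -1"

```text
time: 36.5
tool_pos: [0.5228, 0.3284, 0.0803]
tool_rot: [3.136, -0.001, 1.735]
contact_force: [-0.1, -0.4, -0.3]
opening: 0.0333
grip_force: 14.7
```

```bash
python3 - <<'E'
from h import *
s=readout.observe();im,c=snap('wrist','w13');p=np.array(s["tool_pos"]);y=s["tool_rot"][2];print(s["time"],p,s["tool_rot"],s["opening"],s["grip_force"])
d=np.array([np.cos(y),np.sin(y),0])*.017
for z in(-.03,.013):print(z,px(c,p+[0,0,z]),px(c,p+d+[0,0,z]))
b=blob(im,(9,60,40),(30,255,255),(270,150,370,262));print("body",b.min(0),b.max(0))
cv2.imwrite("pics/d2.png",cv2.resize(im[120:320,220:420],(600,600),interpolation=cv2.INTER_NEAREST))
E
```

```text
36.5 [0.52276985 0.32837441 0.08028968] [ 3.13614498e+00 -1.47332076e-03  1.73482667e+00] 0.0332744476040934 14.713324094991549
-0.03 [321.37241113 230.0658587 ] [321.37036937 206.56309753]
0.013 [322.07269616 257.73092679] [322.09055901 228.68427245]
body [290. 212.] [350. 261.]
```

View pics/d2.png

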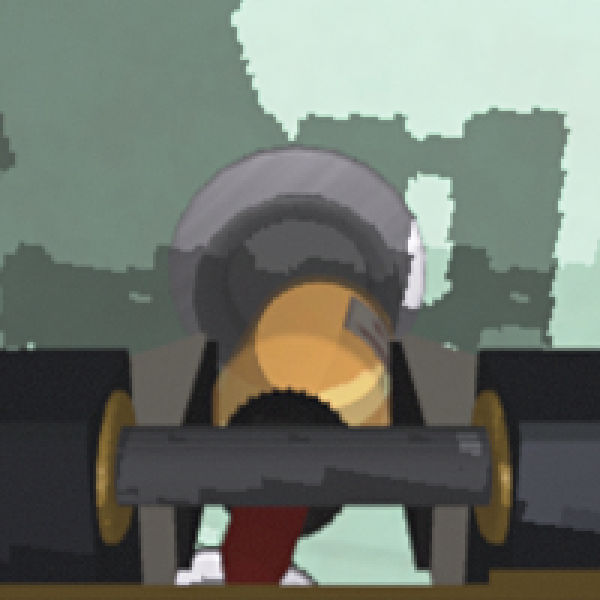

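The held bottle still leans: base at px (327,233), teat at (305,300). I'll stand it on the free worktop at about (0.44, 0.25), where it rights itself, and pick it afresh.

Emit:
jog_arm --pt "0 0 0.4 0 -1" --pt "0 0 0.7 -0.09 -1" --pt "-0.3 -0.3 0.7 -0.18 -1" --pt "-0.7 -0.7 0.7 -0.27 -1" --pt "-1 -0.97 0.7 -0.36 -1" --pt "-1 -0.97 0.7 -0.45 -1" --pt "-1 -0.97 0.7 -0.54 -1" --pt "-1 -0.97 0.7 -0.63 -1" --pt "-1 -0.97 0.7 -0.72 -1" --pt "-1 -0.97 0.7 -0.81 -1" --pt "-1 -0.97 0.7 -0.9 -1" --pt "-1 -0.97 0.7 -0.9 -1"

```text
time: 37.75
tool_pos: [0.4407, 0.2499, 0.1327]
tool_rot: [3.141, 0.001, 0.32]
contact_force: [0.2, 0.7, -0.1]
opening: 0.0335
grip_force: 14.7
```

Emit:
jog_arm --pt "0 0 -0.4 -0.09 -1" --pt "0 0 -0.8 -0.18 -1" --pt "0 0 -1 -0.2 -1" --pt "0 0 -1 -0.2 -1"

```text
time: 38.15
tool_pos: [0.4392, 0.2493, 0.0508]
tool_rot: [3.14, 0.005, 0.01]
contact_force: [0.5, 1.0, -0.3]
opening: 0.0336
grip_force: 14.7
```

Emit:
jog_arm --pt "0 0 -0.1 0 -1" --pt "0 0 -0.2 0 -1" --pt "0 0 -0.25 0 -1" --pt "0 0 -0.25 0 -1"

```text
time: 38.55
tool_pos: [0.4409, 0.25, 0.0329]
tool_rot: [3.141, 0.0, 0.008]
contact_force: [-0.1, -0.4, -0.4]
opening: 0.0338
grip_force: 14.7
```

Emit:
jog_arm --pt "0 0 -0.015 0 -1" --pt "0 0 -0.03 0 -1" --pt "0 0 -0.03 0 -1"

```text
time: 38.85
tool_pos: [0.4416, 0.2502, 0.0315]
tool_rot: [-3.141, -0.001, 0.007]
contact_force: [-1.6, -1.3, 3.8]
opening: 0.0341
grip_force: 14.8
```

Emit:
jog_arm --pt "0 0 -0.015 0 -1" --pt "0 0 -0.03 0 -1" --pt "0 0 -0.03 0 -1"

```text
time: 39.15
tool_pos: [0.4415, 0.249, 0.0302]
tool_rot: [3.14, -0.001, 0.008]
contact_force: [-3.4, -8.1, 16.6]
opening: 0.0334
grip_force: 15.4
```

Contact. Release, rise and measure anew.

Emit:
jog_arm --pt "0 0 0.015 0 -1" --pt "0 0 0.015 0 0" --pt "0 0 0.015 0 0.3" --pt "0 0 0.015 0 0.3" --pt "0 0 0.3 0 0.3" --pt "0 0 0.7 0 0.3" --pt "0 0 1 0 0.3"

```text
time: 39.85
tool_pos: [0.4412, 0.2502, 0.1095]
tool_rot: [-3.141, -0.0, 0.007]
contact_force: [1.3, 1.0, 0.6]
opening: 0.0596
grip_force: 0.0
```

Emit:
jog_arm --pt "0 0 0.5 0 0.3" --pt "0 0 0.9 0 0.3" --pt "0 0 0.9 0 0.3" --pt "0 0 0.9 0 0.3"

```text
time: 40.25
tool_pos: [0.441, 0.2501, 0.1804]
tool_rot: [-3.141, -0.001, 0.007]
contact_force: [-0.2, 0.6, -0.4]
opening: 0.0596
grip_force: 0.0
```

```bash
python3 - <<'E'
from h import *
s=readout.observe();im,c=snap('wrist','w14');print(s["time"],s["tool_pos"],s["tool_rot"],s["opening"],c["world_from_camera"][:3,3])
bx=(270,130,370,260)
b=blob(im,(0,60,40),(30,255,255),bx);print("body",b.min(0),b.max(0),circ(c,b,.043),ray(c,b[[b[:,1].argmin()]],0))
k=blob(im,(0,120,40),(6,255,255),bx);print("teat",cen(k),k.min(0),k.max(0),ray(c,cen(k),.084),ray(c,cen(k),.09))
E
```

```text
40.25 [0.44103809 0.25012376 0.18044034] [-3.14137205e+00 -7.70144637e-04  7.18698975e-03] 0.059583885416004054 [0.51138419 0.25018213 0.3378409 ]
body [307. 175.] [338. 208.] (array([440.8, 247.7]), array([30.1, 39. ]), 89) [[0.45407427 0.24842901 0.        ]]
teat [322.13001383 204.88381743] [317. 198.] [328. 212.] [[0.44060472 0.24853236 0.084     ]] [[0.44227772 0.24857135 0.09      ]]
```

It stands upright again with the teat at (322,205). I regrip slightly higher to keep the palm off the teat.

Emit:
jog_arm --pt "-0.02 -0.024 -0.4 0 0.3" --pt "-0.02 -0.024 -0.8 0 0.3" --pt "-0.02 -0.024 -0.95 0 0.3" --pt "-0.02 -0.024 -0.95 0 0.3"

```text
time: 40.7
tool_pos: [0.4378, 0.2475, 0.1019]
tool_rot: [3.139, 0.006, 0.007]
contact_force: [-0.7, 0.9, 0.7]
opening: 0.0596
grip_force: 0.0
```

Emit:
jog_arm --pt "0 0 -0.3 0 0.3" --pt "0 0 -0.6 0 0.3" --pt "0 0 -0.85 0 0.3" --pt "0 0 -0.94 0 0.3" --pt "0 0 -0.94 0 0.3"

```text
time: 41.2
tool_pos: [0.4395, 0.2481, 0.0291]
tool_rot: [3.141, 0.001, 0.007]
contact_force: [0.5, 0.4, -0.6]
opening: 0.0596
grip_force: 0.0
```

Emit:
jog_arm --pt "0 0 0 0 -1" --pt "0 0 0 0 -1" --pt "0 0 0 0 -1" --pt "0 0 0 0 -1" --pt "0 0 0 0 -1" --pt "0 0 0 0 -1" --squeeze 20

```text
time: 41.8
tool_pos: [0.4399, 0.2482, 0.0297]
tool_rot: [-3.141, -0.001, 0.007]
contact_force: [-0.7, -0.4, 5.8]
opening: 0.0327
grip_force: 20.0
```

Emit:
jog_arm --pt "0 0 0.15 0 -1" --pt "0 0 0.4 0 -1" --pt "0 0 0.8 0 -1" --pt "0 0 1 0 -1" --pt "0 0 1 0 -1"

```text
time: 42.3
tool_pos: [0.4408, 0.2487, 0.1118]
tool_rot: [-3.14, -0.005, 0.007]
contact_force: [0.7, 0.1, -0.3]
opening: 0.0328
grip_force: 20.0
```

```bash
cat > chk.py <<'E'
from h import *
import sys
s=readout.observe();im,c=snap('wrist',sys.argv[1]);p=np.array(s["tool_pos"]);y=s["tool_rot"][2];print(s["time"],p,s["tool_rot"],s["opening"],s["grip_force"])
d=np.array([np.cos(y),np.sin(y),0])*.017
print("base,front",px(c,p+[0,0,-.0285]),px(c,p+d+[0,0,-.0285]),"teat75",px(c,p+[0,0,.047]),"teat94",px(c,p+[0,0,.066]))
b=blob(im,(9,60,40),(30,255,255),(270,150,370,262));print("body",b.min(0),b.max(0))
k=blob(im,(0,120,25),(8,255,255),(280,262,360,330))
if k is not None:print("teat",cen(k),k.min(0),k.max(0))
E
python3 chk.py w15
```

```text
42.3 [0.44078408 0.24868731 0.11178115] [-3.13989111 -0.00473687  0.00709549] 0.032758440571493075 19.951132518908707
base,front [320.28204148 230.86917475] [320.2553296  207.16237888] teat75 [319.70323391 291.91688775] teat94 [319.43285089 320.43459539]
body [290. 210.] [351. 261.]
teat [317.3674812  301.23809524] [306. 289.] [330. 314.]
```

Emit:
jog_arm --pt "0 0 0.25 0 -1" --pt "0.4 0.4 0.25 0 -1" --pt "0.8 0.8 0.25 0 -1" --pt "1 0.98 0.25 0 -1" --pt "1 0.98 0.25 0 -1" --pt "1 0.98 0.25 0 -1"

```text
time: 42.95
tool_pos: [0.5182, 0.3259, 0.1272]
tool_rot: [3.14, 0.004, 0.007]
contact_force: [-1.9, -0.3, -1.4]
opening: 0.0327
grip_force: 20.0
```

```bash
python3 chk.py w16; python3 - <<'E'
from h import *
im,c=load("w16")
print("stand",stand(im,c,(250,120,400,205),0))
im,c=load("w3");p=np.array([.48794,.26024,.17]);y=.6296;d=np.array([np.cos(y),np.sin(y),0])*.017
b=blob(im,(9,60,40),(30,255,255),(295,190,370,262));print("w3 front pred",px(c,p+d+[0,0,-.027]),b[b[:,0]>305].min(0))
E
```

```text
42.95 [0.51820237 0.32591147 0.12718873] [3.13970691 0.00358849 0.00735299] 0.032696507386061564 19.95119553816039
base,front [320.14135138 230.52928169] [320.11064269 206.86360101] teat75 [320.10398943 292.69741684] teat94 [320.08656453 321.6914536 ]
body [290. 210.] [351. 261.]
teat [317.29510269 301.00063191] [306. 289.] [330. 314.]
stand (array([521.1, 327.7]), array([72.6, 73.7]), 16)
w3 front pred [320.7118885  207.31385856] [306. 207.]
```

Emit:
jog_arm --pt "0 0 -0.2 0 -1" --pt "0 0 -0.5 0 -1" --pt "0 0 -0.7 0 -1" --pt "0 0 -0.7 0 -1" --pt "0 0 -0.7 0 -1"

```text
time: 43.5
tool_pos: [0.519, 0.326, 0.0735]
tool_rot: [3.141, 0.001, 0.007]
contact_force: [-0.2, 0.1, -0.4]
opening: 0.0329
grip_force: 20.0
```

Emit:
jog_arm --pt "0.037 0.019 0 0 -1" --pt "0.037 0.019 -0.1 0 -1" --pt "0.037 0.019 -0.2 0 -1" --pt "0.037 0.019 -0.26 0 -1" --pt "0.037 0.019 -0.32 0 -1" --pt "0.037 0.019 -0.32 0 -1"

```text
time: 44.1
tool_pos: [0.5219, 0.3278, 0.0465]
tool_rot: [3.141, 0.002, 0.007]
contact_force: [-0.2, -0.2, 0.0]
opening: 0.0333
grip_force: 20.0
```

Emit:
jog_arm --pt "0 0 -0.02 0 -1" --pt "0 0 -0.04 0 -1" --pt "0 0 -0.05 0 -1" --pt "0 0 -0.05 0 -1"

```text
time: 44.5
tool_pos: [0.5224, 0.328, 0.0435]
tool_rot: [3.142, 0.0, 0.007]
contact_force: [0.6, 0.2, -1.4]
opening: 0.033
grip_force: 20.0
```

Emit:
jog_arm --pt "0 0 -0.02 0 -1" --pt "0 0 -0.04 0 -1" --pt "0 0 -0.05 0 -1" --pt "0 0 -0.05 0 -1"

```text
time: 44.9
tool_pos: [0.5223, 0.328, 0.0394]
tool_rot: [3.141, 0.0, 0.007]
contact_force: [0.5, -0.2, -1.6]
opening: 0.0329
grip_force: 20.0
```

Emit:
jog_arm --pt "0 0 -0.015 0 -1" --pt "0 0 -0.03 0 -1" --pt "0 0 -0.03 0 -1"

```text
time: 45.2
tool_pos: [0.5223, 0.3279, 0.0369]
tool_rot: [3.141, 0.0, 0.007]
contact_force: [-0.1, 0.0, -0.7]
opening: 0.0326
grip_force: 20.0
```

Emit:
jog_arm --pt "0 0 -0.01 0 -1" --pt "0 0 -0.015 0 -1" --pt "0 0 -0.015 0 -1"

```text
time: 45.5
tool_pos: [0.5224, 0.3281, 0.0359]
tool_rot: [3.141, 0.0, 0.007]
contact_force: [-0.2, 0.8, -0.3]
opening: 0.0329
grip_force: 20.0
```

Emit:
jog_arm --pt "0 0 -0.008 0 -1" --pt "0 0 -0.012 0 -1" --pt "0 0 -0.012 0 -1"

```text
time: 45.8
tool_pos: [0.5226, 0.3281, 0.0358]
tool_rot: [-3.142, -0.001, 0.007]
contact_force: [-1.0, -1.7, 5.1]
opening: 0.0331
grip_force: 20.0
```

Floor contact at exactly the expected height with no side force. Release and check.

Emit:
jog_arm --pt "0 0 0 0 0" --pt "0 0 0 0 0.2" --pt "0 0 0 0 0.2" --pt "0 0 0 0 0.2" --pt "0 0 0.3 0 0.2" --pt "0 0 0.7 0 0.2" --pt "0 0 1 0 0.2"

```text
time: 46.5
tool_pos: [0.5227, 0.3282, 0.1164]
tool_rot: [-3.141, -0.001, 0.007]
contact_force: [1.4, 0.5, -0.1]
opening: 0.0548
grip_force: 0.0
```

Emit:
jog_arm --pt "-0.1 0 0.5 0 0.2" --pt "-0.4 -0.3 1 0 0.2" --pt "-0.8 -0.6 1 0 0.2" --pt "-0.8 -0.6 1 0 0.2" --pt "-0.8 -0.6 1 0 0.2"

```text
time: 47.0
tool_pos: [0.4581, 0.2798, 0.1955]
tool_rot: [-3.141, -0.001, 0.007]
contact_force: [-0.2, -0.7, 0.6]
opening: 0.0552
grip_force: 0.0
```

```bash
python3 - <<'E'
from h import *
s=readout.observe();im,c=snap('wrist','w17');print(s["time"],s["tool_pos"],s["contact_force"],s["opening"])
def P(n,r,x,y,z): k=blob(im,*r);print(n,ray(c,cen(k),z)[0].round(4))
u,v=px(c,(.5213,.3276,.05)).astype(int);print(u,v)
bx=(max(u-60,0),max(v-45,0),u+60,v+50)
k=blob(im,(0,120,40),(6,255,255),bx);print("teat",cen(k),ray(c,cen(k),.09),len(k))
print(stand(im,c,bx,0))
for n,Q in(("brown",(.5205,.1943,.09)),("amber",(.566,.083,.108))):
    u,v=px(c,Q).astype(int);r=(105,100,20),(130,255,255)
    if n=="amber": r=(0,0,0),(180,255,75)
    k=blob(im,*r,(max(u-18,0),max(v-18,0),min(u+18,639),v+18));print(n,u,v,ray(c,cen(k),Q[2]),Q)
E
```

```text
47.0 [0.45813514 0.27983532 0.19545449] [-0.16226773 -0.74345687  0.64361343] 0.055198561323227396
274 131
teat [267.52777778 133.04232804] [[0.52129511 0.32726827 0.09      ]] 38
(array([521.2, 328. ]), array([73.8, 73.9]), 3)
brown 416 134 [[0.52057949 0.19432981 0.09      ]] (0.5205, 0.1943, 0.09)
amber 570 77 [[0.56665289 0.08489986 0.108     ]] (0.566, 0.083, 0.108)
```

All three bottles measure upright at their stand centres and the carton lies in the tray. Handing in.

```bash
python3 -c "
from cell import ticket
print(ticket.hand_in())"
```

```text
the job is handed in; nothing more can be done
None
```

The job is handed in at 47 s: all three bottles measured upright in their own stands and the carton lies in its tray, with the dropper re-seated after it first went in leaning; I viewed 16 pictures, two over the limit of 14, so that last re-seating was checked from measured positions only.

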